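# Make up the carving kit and the casting kit

### The job

Make up the two course kits in their foam-lined trays. The carving kit, in the yellow tray, gets the red wax block and the wooden loop tool; the casting kit, in the blue tray, gets the jar with the black lid, the red brush and the plaster ear cast. Lay each thing right down in the cut-out that is made for it, the jar standing upright and the cast with the same side up as it lies now, and leave the green wax block and the white spoon tool in the stock where they are.

Things in the scene. Friction and masses are not known exactly. Their poses are not given: they have to be found in the camera images.
- tray_yellow: Carving kit tray, yellow, dark foam, yellow cut-outs; mm: fixed, 210 (x) x150x16; origin: centre of underside. Cut-outs: floor 5 above table, foam top 13: slot 191x28 at (0,-34) with finger notch 50x68, for the loop tool, either way round; recess 66x52 at (48,27) with finger notch 30x82, for the red wax, its 50 side along x. Sizes x by y; notches through the middle, as deep.
- tray_blue: Casting kit tray, blue, dark foam, blue cut-outs; mm: fixed, 210 (x) x150x16; origin: centre of underside. Cut-outs: floor 5 above table, foam top 13: slot 191x28 at (0,-34) with finger notch 50x68, for the brush, either way round; recess 85x51 at (50,27) with finger notch 30x81, for the cast, long side along x, either way; round recess 74 wide at (-55,27), for the jar. Notches: middle, as deep.
- wax_red_mid (a point): Brick-red block of carving wax lying flat, 36 mm (its x) by 50 mm (its y) by 22 mm high, 70 g; the point is its centre, half-way up (11 mm above its underside), z up. Pinch it across the 36 mm.
- loop_mid (a point): Modelling tool with a slim light-wood handle and a wire loop, lying flat: 17x171x12 mm, long axis its y, handle 12 mm wide and 12 mm thick from y = -49 to +57 mm, 20 g; the point is the middle of its length, half-way up (6 mm above its underside). Pinch the handle across its width at this point, over the notch.
- jar_mid (a point): White jar with green band and black screw lid (lid fixed on), standing, 58 mm across, 69 mm high, 160 g; the point is on its axis, half-way up (34.5 mm above its underside), z up along the axis.
- brush_mid (a point): Flat bristle brush with a thin red handle, lying flat: 14x165x9 mm, long axis its y, solid from y = -39 to +82 mm where it is 10 mm wide and 9 mm thick, 12 g; the point is the middle of its length, half-way up (4.5 mm above its underside). Pinch it across its width at this point, over the notch.
- cast_mid (a point): Peach-cream plaster cast of an ear, lying on its flat back: 69 mm (its x) by 35 mm (its y) by 17 mm high, 22 g; the point is its centre, half-way up (8.5 mm above its underside), z up. Pinch it across the 35 mm.
- wax_green_mid (a point): Small dark-green block of wax lying flat, 22 mm (its x) by 30 mm (its y) by 12 mm; the point is its centre, half-way up. It belongs to neither kit and stays.
- spoon_mid (a point): Modelling tool with a thin white handle and a spoon-shaped metal end, lying flat, 12x165x12 mm, long axis its y; the point is the middle of its length, half-way up. It belongs to neither kit and stays.

How it is judged:
By the outcome, as a careful person would: the job done as asked, in the order asked, and still so for the second after the job is handed in, with the robot touching nothing.
It also fails if it takes over 112 s, if anything falls off the work surface, if the arm or the gripper's body presses on something with over 40 N, if the wrist force passes 120 N, or if a joint passes its speed limit or range.

### The arm

A 6-joint arm with a two-finger parallel gripper is mounted at the origin on a cart in front of the work surface, level with it; the furniture and walls round the work are solid. World frame = base frame: x ahead of the robot, y to its left, z up, the work surface at z = 0. Lengths are in mm, angles in rad, forces in N, time in s.
With the tool pointing down it reaches from about 350 to 875 mm from the base axis. Payload 4.2 kg.
Tool frame: the origin (TCP) lies at the very end of the fingers, on their centre line; the grasp point (between the pads) lies arm.grip_depth behind it (arm.grip_depth is the distance from the TCP to the grasp point, in mm); x points along the fingers, y is the direction in which the jaws open and shut, and the axes are right-handed (so a half turn about x gives the same grasp; the last joint's range is limited). The gripper opens to 85 mm and grips with 20 to 120 N. Pads are 22 mm wide; open, the fingers measure 114 mm over their backs; the gripper's body (76 mm by 85 mm) begins 54 mm behind the grasp point. The pads swing forward as they close: fully open they stand 13 mm farther back than shut.
Start: joints at [1.556, 0.385, 0.008, 0, -1.194, -0.259], TCP at [168.963, 601.707, 231.312] pointing down, gripper open.
Joint ranges: [-3.14, 3.14], [-1.21, 2.06], [-1.07, 1.41], [-3.16, 2.05], [-2.99, -0.16], [-3.1, 3.1]. Speed limits (rad/s): [2.79, 2.79, 3.14, 3.14, 3.14, 3.14].

### API

Orientations are given as a unit quaternion [x, y, z, w].
In Python, from bench import arm, get_image, models gives the robot as it stands.
- The arm moves only by the tool arm_command, never from a script. Its argument "rows" is a list of rows, each an object of numbers: "dx", "dy", "dz": the shift along the tool's x, y, z in m; "wx", "wy", "wz": the turn, a rotation vector about the tool's x, y, z in degrees; "gripper": the closure, from -1 (fully open) to 1 (shut). A call has exactly 8 rows; each row is the pose to reach, as a shift and turn from the pose measured when the call began, along the tool's axes at that moment; what a row does not reach only later rows make up. A row lasts 1/10 s, in which the tool goes at most 50 mm and 8.59 degrees, less where a joint would pass 70% of its speed; a pose out of reach is approached as far as the arm can. A call with a gripper value outside its range is refused whole. The fingers move at their own pace and stop on an object; the grip force is fixed at half the most. Time passes only in rows, so rows that repeat a pose let the fingers close, or fill a call up. It gives the time, the measured TCP pose, the force and the opening at its end, in the units of the state.
- arm.read_state(): the state, without advancing time (a new reading comes with each control period).
- get_image(name): name is "scene" or "top" or "wrist"; returns a dict with "img" (384x512x3 uint8, red, green, blue), "K" (3x3 intrinsics, pixels), "rvec" (rotation vector, rad) and "tvec" (3), from world to camera coordinates, as OpenCV has them; the wrist camera has in their place "T_tool_cam" (4x4, takes a point from camera to tool coordinates, whose origin is the TCP and whose axes are the tool frame's). Camera axes: x right, y down, z forward; pixel columns grow to the right and rows downward; lengths in mm; the calibration is good to about 2 mm. A picture is of the moment at which its call begins: read the wrist's pose just before it. There is no depth.
- arm.job_done(): hands the job in, once; it reports no verdict.
Trained networks look in the newest picture that a camera, given by its name, has taken for a name from the list of things; names that differ only in an ending like _2 or _b are one class to them, and where a whole thing is asked for, a point or a joint stands for the part that bears it (a point fixed in the world has none). Each returns a list of dicts, best first, with "conf" (0 to 1); they miss things now and then, are a little off and sometimes report something else, mostly with a low value. They report only what shows in the picture. A call takes as long as a camera call.
- models.cut_out(camera, query): "mask" (384x512 bool, what is visible of it) and "extent" ([left, top, right, bottom] in pixels, round what is visible of it).
The state is a dict: "clock": time; "joints": joint angles; "joint_vel": joint speeds; "joint_efforts": joint torques, N m; "position": TCP position; "ee_rot": TCP orientation; "contact_force": force on the tool from outside, world axes, zero at the start; "wrist_torque": the same for the moment, N m; "gripper_width": finger opening in mm.
Only numpy, scipy, OpenCV 4.12 (cv2) and the standard library are available. Lean on these libraries where they do the work, as an engineer would, in place of code of your own. Each camera call takes 0.05 s, during which the arm holds its last target.

## Working session

There is one attempt and no reset: what is moved stays moved. The work goes in short steps, Python scripts to look and compute and a tool call to move; the robot and the scene stay as the last step left them, time stands still between calls to the robot, and variables do not carry over. Pictures are saved under pics/ and viewed, and the job is handed in when it is done.

Besides the shell and the picture viewer there is one more tool, called by a JSON object that holds its "api" and its "payload". arm_command: Moves the arm, as the interface text tells. Its arguments: {"type":"object","properties":{"rows":{"type":"array"}},"required":["rows"]}

```bash
ls; mkdir -p pics
python3 - <<'E'
from bench import arm,get_image,models
import cv2,numpy as np
print(arm.read_state()); print(arm.grip_depth)
for n in ["scene","top","wrist"]:
    d=get_image(n); cv2.imwrite(f"pics/{n}0.png",cv2.cvtColor(d["img"],cv2.COLOR_RGB2BGR))
    print(n,{k:v for k,v in d.items() if k!="img"})
E
```

```text
pics
{'clock': 0.0, 'joints': array([ 1.55557362e+00,  3.85557134e-01,  6.63866423e-03, -5.26423418e-04,
       -1.19402971e+00, -2.58592446e-01]), 'joint_vel': array([ 0.00011434, -0.00036535,  0.00074363, -0.00118164,  0.0019233 ,
       -0.00188272]), 'joint_efforts': array([ 5.12920142e-04, -3.92282689e+01,  1.88399023e+01,  4.18625414e+00,
       -4.63713121e-03, -4.11778291e-07]), 'position': array([168.82463212, 601.15280663, 230.2222098 ]), 'ee_rot': array([-0.70040107,  0.09735026,  0.70055979,  0.09579793]), 'contact_force': array([ 0.00583562, -0.02297364, -0.51673099]), 'wrist_torque': array([-0.00336676,  0.02796465, -0.01692939]), 'gripper_width': 85.52550292905408}
18.700000000000003
scene {'K': array([[353.17243605,   0.        , 247.45631933],
       [  0.        , 353.17243605, 189.78272037],
       [  0.        ,   0.        ,   1.        ]]), 'rvec': array([ 0.86881422, -2.61111307,  1.00126586]), 'tvec': array([432.06931742, 272.47898165, 770.23266532])}
top {'K': array([[460.81290846,   0.        , 262.32993308],
       [  0.        , 460.81290846, 198.21319353],
       [  0.        ,   0.        ,   1.        ]]), 'rvec': array([ 2.11120973, -2.10491997,  0.18039234]), 'tvec': array([  14.32486038,  536.13413938, 1313.64910722])}
wrist {'K': array([[302.72571968,   0.        , 251.84252392],
       [  0.        , 302.72571968, 192.53149335],
       [  0.        ,   0.        ,   1.        ]]), 'T_tool_cam': array([[ 9.75383028e-05, -2.67468330e-01,  9.63566647e-01,
        -1.43032389e+02],
       [ 9.99999726e-01, -6.81167235e-04, -2.90305751e-04,
         4.37203976e-01],
       [ 7.33997623e-04,  9.63566411e-01,  2.67468190e-01,
        -6.68537584e+01],
       [ 0.00000000e+00,  0.00000000e+00,  0.00000000e+00,
         1.00000000e+00]])}
```

View pics/top0.png

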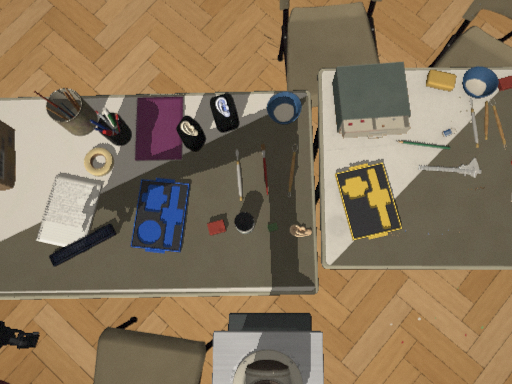

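View pics/scene0.png

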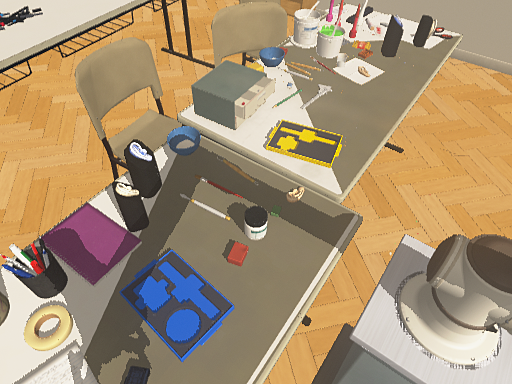

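View pics/wrist0.png

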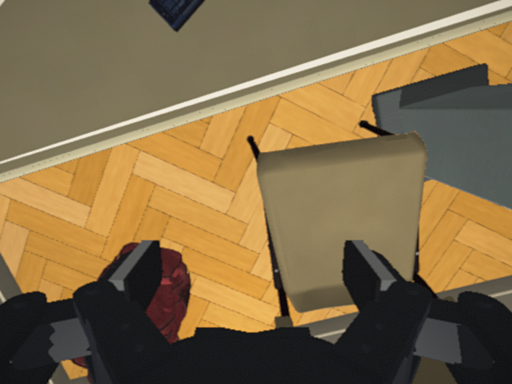

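```bash
cat > h.py <<'E'
from bench import arm,get_image,models
import cv2,numpy as np
from scipy.spatial.transform import Rotation as R
def cam(name):
    st=arm.read_state(); d=get_image(name); K=d["K"]
    if name=="wrist":
        T=np.eye(4);T[:3,:3]=R.from_quat(st["ee_rot"]).as_matrix();T[:3,3]=st["position"]
        T=T@d["T_tool_cam"]
    else:
        Rm=cv2.Rodrigues(d["rvec"])[0];T=np.eye(4);T[:3,:3]=Rm.T;T[:3,3]=-Rm.T@d["tvec"]
    return d["img"],K,T
def back(uv,z,K,T):
    uv=np.atleast_2d(np.asarray(uv,float))
    r=np.c_[uv,np.ones(len(uv))]@np.linalg.inv(K).T@T[:3,:3].T
    c=T[:3,3]; s=(z-c[2])/r[:,2]
    return (c+r*s[:,None])[:,:2]
def proj(P,K,T):
    P=np.atleast_2d(np.asarray(P,float)); p=(P-T[:3,3])@T[:3,:3]; p=p@K.T
    return p[:,:2]/p[:,2:]
def save(img,fn): cv2.imwrite(fn,cv2.cvtColor(img,cv2.COLOR_RGB2BGR))
def rect(mask,z,K,T):
    ys,xs=np.nonzero(mask)
    P=back(np.c_[xs,ys],z,K,T).astype(np.float32)
    (c,s,a)=cv2.minAreaRect(P); 
    return P.mean(0),c,s,a
HT=dict(tray_yellow=16,tray_blue=16,wax_red_mid=22,loop_mid=6,jar_mid=69,brush_mid=4.5,cast_mid=8.5,wax_green_mid=12,spoon_mid=6)
def find(camname,names=HT,only_best=True):
    img,K,T=cam(camname)
    for n in names:
        r=models.cut_out(camname,n)
        for q in r[:2]:
            if q["mask"].sum()<5: continue
            m,c,s,a=rect(q["mask"],HT[n],K,T)
            print(n,"%.2f"%q["conf"],"ext",np.round(q["extent"]).astype(int),"mean",m.round(0),"c",np.round(c,0),"s",np.round(s,0),"a %.1f"%a)
    return img,K,T
E
python3 - <<'E'
from h import *
find("top"); print(); find("scene")
E
```

```text
tray_yellow 0.70 ext [334 163 402 240] mean [ 535. -302.] c [ 536. -301.] s [227. 153.] a 13.2
tray_yellow 0.41 ext [130 175 189 252] mean [490. 327.] c [492. 327.] s [153. 227.] a 84.2
tray_blue 0.81 ext [128 177 189 252] mean [490. 327.] c [492. 326.] s [155. 228.] a 83.9
tray_blue 0.42 ext [265 221 278 230] mean [455. -14.] c [455. -14.] s [24. 30.] a 18.7
wax_red_mid 0.56 ext [210 223 226 232] mean [454. 153.] c [454. 154.] s [35. 46.] a 8.3
loop_mid 0.70 ext [288 154 297 190] mean [629. -74.] c [632. -74.] s [ 12. 123.] a 82.7
jar_mid 0.80 ext [234 214 253 232] mean [461.  67.] c [461.  67.] s [56. 55.] a 0.1
jar_mid 0.54 ext [208 221 228 233] mean [448. 148.] c [448. 148.] s [37. 49.] a 14.3
brush_mid 0.61 ext [261 145 266 192] mean [651.  11.] c [645.  12.] s [149.  11.] a 5.2
brush_mid 0.41 ext [288 155 299 189] mean [631. -74.] c [631. -74.] s [ 19. 112.] a 89.5
cast_mid 0.65 ext [290 230 312 236] mean [444. -97.] c [442. -98.] s [65. 32.] a 77.4
spoon_mid 0.43 ext [234 146 244 201] mean [617.  90.] c [620.  91.] s [161.  11.] a 6.0

tray_yellow 0.87 ext [266 118 342 165] mean [ 530. -291.] c [ 534. -295.] s [229. 175.] a 10.3
tray_yellow 0.34 ext [118 247 232 360] mean [482. 333.] c [490. 329.] s [154. 229.] a 84.2
tray_blue 0.94 ext [121 251 232 362] mean [482. 334.] c [490. 329.] s [155. 229.] a 83.8
wax_red_mid 0.91 ext [228 241 248 266] mean [448. 161.] c [448. 160.] s [41. 59.] a 16.4
loop_mid 0.50 ext [224 162 254 184] mean [625. -74.] c [627. -74.] s [ 12. 123.] a 84.0
jar_mid 0.86 ext [247 206 265 239] mean [450.  89.] c [449.  89.] s [55. 99.] a 34.4
brush_mid 0.42 ext [195 174 240 195] mean [651.  11.] c [644.  11.] s [146.  13.] a 5.3
cast_mid 0.67 ext [288 188 304 206] mean [442. -91.] c [439. -93.] s [56. 32.] a 69.2
spoon_mid 0.74 ext [182 195 229 219] mean [606.  89.] c [616.  90.] s [153.   7.] a 5.5
```

Run:
```python
from h import *
i,K,T=cam("top")
a=cv2.resize(i[165:260,120:260],None,fx=5,fy=5,interpolation=cv2.INTER_CUBIC)
b=cv2.resize(i[130:250,255:410],None,fx=5,fy=5,interpolation=cv2.INTER_CUBIC)
save(a,"pics/a.png");save(b[:600],"pics/b.png")
st=arm.read_state();print(R.from_quat(st["ee_rot"]).as_matrix().round(3))
```

```text
[[-0.    -0.27  -0.963]
 [-0.    -0.963  0.27 ]
 [-1.     0.     0.   ]]
```

View pics/a.png

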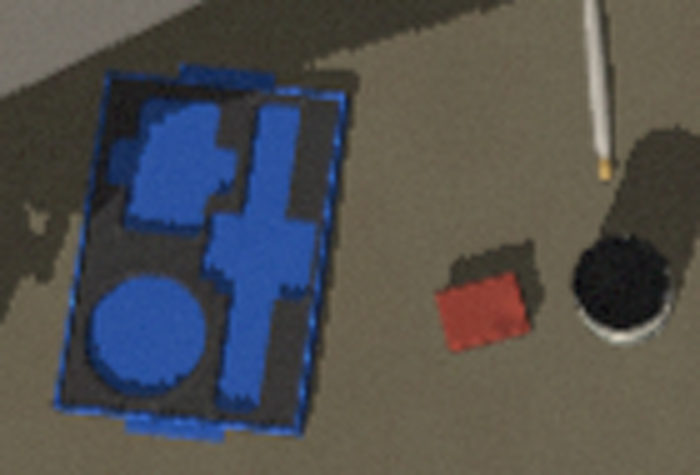

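View pics/b.png

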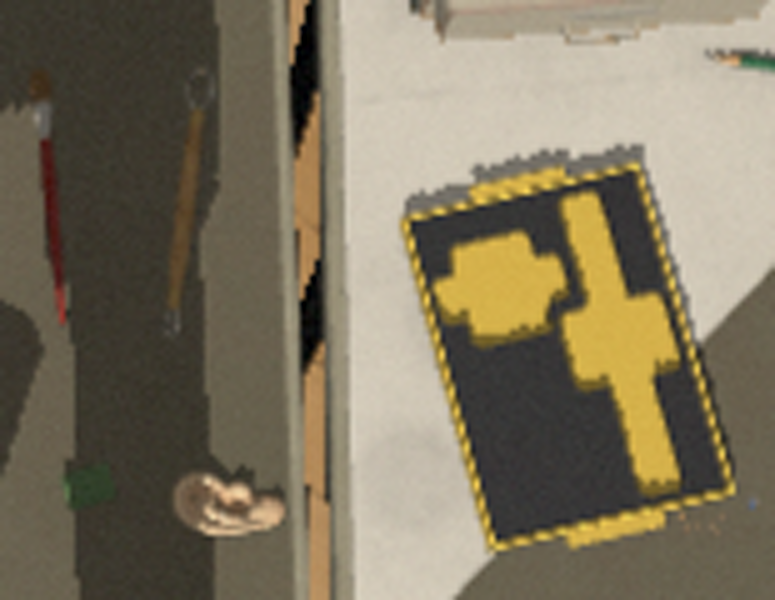

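```bash
cat >> h.py <<'E'
def go(x,y,z,yaw):
    st=arm.read_state(); p=st["position"]; Rm=R.from_quat(st["ee_rot"]).as_matrix()
    t=np.deg2rad(yaw); X=np.array([0,0,-1.]);Y=np.array([np.cos(t),np.sin(t),0]);Z=np.cross(X,Y)
    Rt=np.c_[X,Y,Z]; d=Rm.T@(np.array([x,y,z])-p)/1000
    w=R.from_matrix(Rm.T@Rt).as_rotvec(degrees=True)
    print("clk %.1f"%st["clock"],"pos",p.round(1),"yaw %.1f"%np.degrees(np.arctan2(Rm[1,1],Rm[0,1])),"w %.1f"%st["gripper_width"],"F",st["contact_force"].round(1),"j",st["joints"].round(2))
    print("  -> d",d.round(4),"w",w.round(1))
E
python3 -c "
from h import *
go(480,140,280,188.3)"
```

```text
clk 1.2 pos [169.  601.7 231.3] yaw -105.7 w 85.4 F [ 0.6 -0.4  0.8] j [ 1.56  0.38  0.01 -0.   -1.19 -0.26]
  -> d [-0.0487  0.3604 -0.4243] w [66.  0. -0.]
```

{"api": "arm_command", "payload": {"rows": [{"dx": -0.049, "dy": 0.05, "dz": -0.06, "wx": 8}, {"dx": -0.049, "dy": 0.36, "dz": -0.424, "wx": 66}, {"dx": -0.049, "dy": 0.36, "dz": -0.424, "wx": 66}, {"dx": -0.049, "dy": 0.36, "dz": -0.424, "wx": 66}, {"dx": -0.049, "dy": 0.36, "dz": -0.424, "wx": 66}, {"dx": -0.049, "dy": 0.36, "dz": -0.424, "wx": 66}, {"dx": -0.049, "dy": 0.36, "dz": -0.424, "wx": 66}, {"dx": -0.049, "dy": 0.36, "dz": -0.424, "wx": 66}]}}

```text
validation failed for argument at $.ro...
```

```bash
python3 -c "
from h import *
i,K,T=find('wrist',['tray_blue','wax_red_mid','jar_mid','spoon_mid'])
save(i,'pics/w1.png')
go(480,60,280,188.3)"
```

```text
clk 1.4 pos [169.  601.7 231.3] yaw -105.7 w 85.7 F [ 0.  -0.3  0.7] j [ 1.56  0.38  0.01 -0.   -1.19 -0.26]
  -> d [-0.0487  0.4374 -0.4459] w [66.  0.  0.]
```

View pics/w1.png

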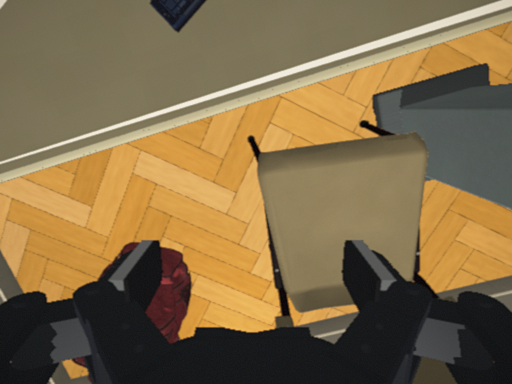

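{"api": "arm_command", "payload": {"rows": [{"dx": -0.03, "dy": 0.03, "dz": -0.04, "wx": 8, "wy": 0, "wz": 0, "gripper": -1}, {"dx": -0.049, "dy": 0.36, "dz": -0.424, "wx": 66, "wy": 0, "wz": 0, "gripper": -1}, {"dx": -0.049, "dy": 0.36, "dz": -0.424, "wx": 66, "wy": 0, "wz": 0, "gripper": -1}, {"dx": -0.049, "dy": 0.36, "dz": -0.424, "wx": 66, "wy": 0, "wz": 0, "gripper": -1}, {"dx": -0.049, "dy": 0.36, "dz": -0.424, "wx": 66, "wy": 0, "wz": 0, "gripper": -1}, {"dx": -0.049, "dy": 0.36, "dz": -0.424, "wx": 66, "wy": 0, "wz": 0, "gripper": -1}, {"dx": -0.049, "dy": 0.36, "dz": -0.424, "wx": 66, "wy": 0, "wz": 0, "gripper": -1}, {"dx": -0.049, "dy": 0.36, "dz": -0.424, "wx": 66, "wy": 0, "wz": 0, "gripper": -1}]}}

```text
clock: 2.25
position: [389.7, 275.0, 273.4]
ee_rot: [0.534, -0.463, -0.534, -0.464]
contact_force: [1.0, 0.3, 0.7]
gripper_width: 85.6
```

```bash
python3 -c "
from h import *
i,K,T=find('wrist',['tray_blue','wax_red_mid','jar_mid','spoon_mid'])
save(i,'pics/w2.png')
go(480,60,280,188.3)"
```

```text
tray_blue 0.56 ext [ 91 118 260 253] mean [492. 323.] c [490. 327.] s [154. 229.] a 84.0
wax_red_mid 0.85 ext [195  32 235  81] mean [452. 156.] c [451. 156.] s [38. 53.] a 15.1
jar_mid 0.48 ext [201   2 230  10] mean [450. 111.] c [450. 111.] s [30.  6.] a 8.0
clk 2.5 pos [389.1 276.7 273. ] yaw -171.7 w 85.5 F [1.5 0.2 0.2] j [ 0.96  0.1  -0.27 -0.   -1.2  -0.81]
  -> d [-0.0071 -0.0587 -0.2275] w [-0.  0.  0.]
```

View pics/w2.png

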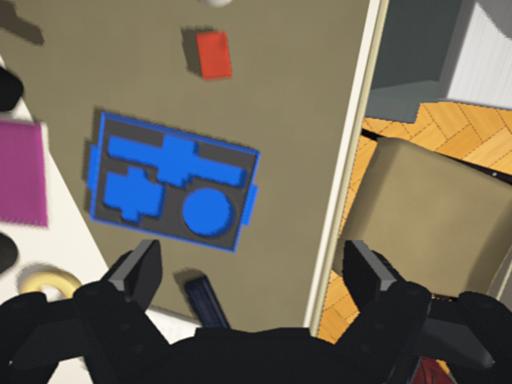

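```bash
cat >> h.py <<'E'
from scipy.optimize import minimize
def rc(w,h,x,y): return np.array([[x-w/2,y-h/2],[x+w/2,y-h/2],[x+w/2,y+h/2],[x-w/2,y+h/2]])
_t=np.linspace(0,2*np.pi,60)
CUT=dict(tray_yellow=[rc(191,28,0,-34),rc(50,68,0,-34),rc(66,52,48,27),rc(30,82,48,27)],
 tray_blue=[rc(191,28,0,-34),rc(50,68,0,-34),rc(85,51,50,27),rc(30,81,50,27),np.c_[-55+37*np.cos(_t),27+37*np.sin(_t)]])
def tw(P,z,c):
    a=np.radians(c[2]);M=np.array([[np.cos(a),-np.sin(a)],[np.sin(a),np.cos(a)]])
    return np.c_[P@M.T+c[:2],np.full(len(P),z)]
def fit_tray(name,img,K,T,c0):
    hsv=cv2.cvtColor(img,cv2.COLOR_RGB2HSV)
    lo,hi=((95,120,90),(125,255,255)) if name=="tray_blue" else ((18,110,110),(35,255,255))
    S=2 
    col=cv2.resize(cv2.inRange(hsv,lo,hi),None,fx=S,fy=S,interpolation=cv2.INTER_LINEAR).astype(float)/255
    def fp(P,z,c): return np.round((proj(tw(P,z,c),K,T)+.5)*S*8-4).astype(np.int32)
    def render(c):
        top=np.zeros(col.shape,np.uint8);fl=top.copy();inn=top.copy()
        for P in CUT[name]:
            cv2.fillPoly(top,[fp(P,13,c)],1,shift=3);cv2.fillPoly(fl,[fp(P,5,c)],1,shift=3)
        cv2.fillPoly(inn,[fp(rc(200,140,0,0),14,c)],1,shift=3)
        return top,fl,inn
    def cost(c):
        top,fl,inn=render(c); m=inn>0
        out=m&(top==0); 
        f=(top>0)
        return ((col[out]).sum()+ (1-col[f]).sum())/m.sum()
    best=None
    r=minimize(cost,c0,method="Nelder-Mead",options=dict(initial_simplex=np.array(c0)+np.array([[0,0,0],[6,0,0],[0,6,0],[0,0,4]])))
    v=cv2.resize(img,None,fx=S,fy=S)
    for P in CUT[name]: cv2.polylines(v,[fp(P,13,r.x)],True,(255,0,0),1,shift=3)
    cv2.polylines(v,[fp(rc(210,150,0,0),16,r.x)],True,(255,0,0),1,shift=3)
    print(name,r.x.round(2),r.fun)
    return r.x,v
E
python3 -c "
from h import *
i,K,T=cam('wrist')
c,v=fit_tray('tray_blue',i,K,T,[490,327,-6])
save(v[180:540,150:560],'pics/f1.png')"
```

```text
tray_blue [489.93 327.28  -5.63] 0.05558315681817648
```

View pics/f1.png

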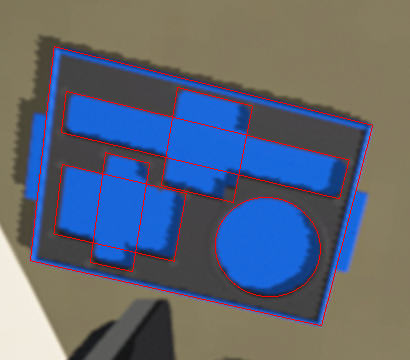

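{"api": "arm_command", "payload": {"rows": [{"dx": -0.007, "dy": -0.059, "dz": -0.23, "wx": 0, "wy": 0, "wz": 0, "gripper": -1}, {"dx": -0.007, "dy": -0.059, "dz": -0.23, "wx": 0, "wy": 0, "wz": 0, "gripper": -1}, {"dx": -0.007, "dy": -0.059, "dz": -0.23, "wx": 0, "wy": 0, "wz": 0, "gripper": -1}, {"dx": -0.007, "dy": -0.059, "dz": -0.23, "wx": 0, "wy": 0, "wz": 0, "gripper": -1}, {"dx": -0.007, "dy": -0.059, "dz": -0.23, "wx": 0, "wy": 0, "wz": 0, "gripper": -1}, {"dx": -0.007, "dy": -0.059, "dz": -0.23, "wx": 0, "wy": 0, "wz": 0, "gripper": -1}, {"dx": -0.007, "dy": -0.059, "dz": -0.23, "wx": 0, "wy": 0, "wz": 0, "gripper": -1}, {"dx": -0.007, "dy": -0.059, "dz": -0.23, "wx": 0, "wy": 0, "wz": 0, "gripper": -1}]}}

```text
clock: 3.35
position: [480.4, 59.8, 279.6]
ee_rot: [-0.536, 0.461, 0.536, 0.462]
contact_force: [0.2, 0.1, 0.4]
gripper_width: 85.4
```

```bash
python3 -c "
from h import *
i,K,T=find('wrist')
save(i,'pics/w3.png')
go(480,60,280,188.3)"
```

```text
tray_blue 0.73 ext [151 266 297 343] mean [501. 292.] c [490. 311.] s [137. 226.] a 84.8
wax_red_mid 0.64 ext [242 209 277 246] mean [454. 151.] c [454. 152.] s [36. 55.] a 14.5
loop_mid 0.77 ext [ 77  10 210  55] mean [631. -74.] c [633. -72.] s [ 17. 170.] a 81.5
jar_mid 0.56 ext [268  93 288 124] mean [459. -12.] c [459. -12.] s [19. 26.] a 16.8
brush_mid 0.90 ext [ 76  98 203 110] mean [650.  11.] c [637.   7.] s [164.  15.] a 7.8
brush_mid 0.36 ext [ 99  18 198  55] mean [629. -74.] c [628. -74.] s [ 12. 129.] a 83.5
cast_mid 0.97 ext [284   7 313  70] mean [442. -96.] c [440. -98.] s [66. 35.] a 76.2
wax_green_mid 0.91 ext [268  95 289 123] mean [454. -14.] c [455. -14.] s [22. 30.] a 16.2
spoon_mid 0.59 ext [ 93 164 211 172] mean [611.  90.] c [618.  91.] s [164.  12.] a 6.3
clk 3.9 pos [480.5  58.5 279.9] yaw -171.6 w 85.4 F [ 0.4 -0.1 -0.6] j [ 0.46  0.11 -0.24 -0.   -1.22 -0.31]
  -> d [-0.0001  0.0003  0.0016] w [0.1 0.  0. ]
```

View pics/w3.png

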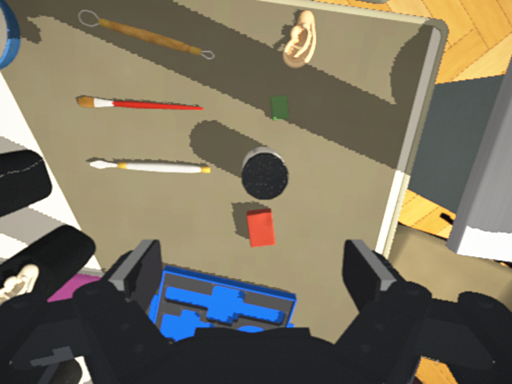

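```bash
cat >> h.py <<'E'
def fit_prism(mask,poly,h,K,T,c0,z0=0,S=4):
    m=cv2.resize(mask.astype(np.uint8)*255,None,fx=S,fy=S,interpolation=cv2.INTER_LINEAR)>127
    def rend(c):
        P=np.r_[tw(poly,z0,c),tw(poly,z0+h,c)]
        q=np.round((proj(P,K,T)+.5)*S*8-4).astype(np.int32)
        o=np.zeros(m.shape,np.uint8);cv2.fillConvexPoly(o,cv2.convexHull(q),1,shift=3);return o>0
    f=lambda c:1-(rend(c)&m).sum()/(rend(c)|m).sum()
    r=minimize(f,c0,method="Nelder-Mead",options=dict(initial_simplex=np.array(c0)+np.array([[0,0,0],[6,0,0],[0,6,0],[0,0,6]])))
    return r.x.round(1),round(r.fun,3)
SZ=dict(wax_red_mid=(rc(36,50,0,0),22),wax_green_mid=(rc(22,30,0,0),12),jar_mid=(np.c_[29*np.cos(_t),29*np.sin(_t)],69),
 loop_mid=(rc(17,171,0,0),12),brush_mid=(rc(14,165,0,0),9),cast_mid=(rc(69,35,0,0),17))
def fitm(n,K,T,c0,camname="wrist",z0=0):
    for q in models.cut_out(camname,n)[:1]:
        print(n,round(q["conf"],2),fit_prism(q["mask"],*SZ[n],K,T,c0,z0))
E
python3 -c "
from h import *
i,K,T=cam('wrist')
fitm('wax_red_mid',K,T,[453,153,13])
r=models.cut_out('wrist','jar_mid');print([(q['conf'],q['extent']) for q in r])
fitm('cast_mid',K,T,[440,-98,76])
fitm('brush_mid',K,T,[637,7,98])
hsv=cv2.cvtColor(i,cv2.COLOR_RGB2HSV)
m=((i.max(2)<45)).astype(np.uint8);m[:,:225]=0;m[:,300:]=0;m[:140]=0;m[205:]=0
m=cv2.morphologyEx(m,cv2.MORPH_CLOSE,np.ones((5,5)));
n,l,s,cc=cv2.connectedComponentsWithStats(m);k=1+s[1:,4].argmax();print(s[k],rect(l==k,69,K,T))
i,K,T=cam('top')
print('top');fitm('wax_red_mid',K,T,[453,153,13],'top')
fitm('jar_mid',K,T,[453,67,0],'top')
"
```

```text
wax_red_mid 0.71 (array([452.8, 155.7,  15.4]), np.float64(0.05))
[(0.91, [240.9, 150.4, 289.4, 202.6])]
cast_mid 0.69 (array([441.1, -92.7,  74.1]), np.float64(0.314))
brush_mid 0.95 (array([637.8,   9.5,  95.2]), np.float64(0.436))
[247 155  40  45 744] (array([453.43658,  69.92763], dtype=float32), (458.7994384765625, 66.16006469726562), (43.83772659301758, 55.47962188720703), 18.942272186279297)
top
wax_red_mid 0.79 (array([454.1, 155.9,  17.1]), np.float64(0.154))
jar_mid 0.16 (array([453.,  67.,   0.]), np.float64(1.0))
```

```bash
python3 -c "
from h import *
go(453,155.7,60,195.4)"
```

```text
clk 4.2 pos [480.6  58.3 279.8] yaw -171.6 w 85.4 F [ 0.  -0.9 -0.7] j [ 0.46  0.11 -0.24 -0.   -1.22 -0.31]
  -> d [0.2199 0.0132 0.1004] w [-7.  0.  0.]
```

{"api": "arm_command", "payload": {"rows": [{"dx": 0.1, "dy": 0.013, "dz": 0.1, "wx": -7, "wy": 0, "wz": 0, "gripper": -1}, {"dx": 0.1, "dy": 0.013, "dz": 0.1, "wx": -7, "wy": 0, "wz": 0, "gripper": -1}, {"dx": 0.22, "dy": 0.013, "dz": 0.1, "wx": -7, "wy": 0, "wz": 0, "gripper": -1}, {"dx": 0.22, "dy": 0.013, "dz": 0.1, "wx": -7, "wy": 0, "wz": 0, "gripper": -1}, {"dx": 0.22, "dy": 0.013, "dz": 0.1, "wx": -7, "wy": 0, "wz": 0, "gripper": -1}, {"dx": 0.22, "dy": 0.013, "dz": 0.1, "wx": -7, "wy": 0, "wz": 0, "gripper": -1}, {"dx": 0.22, "dy": 0.013, "dz": 0.1, "wx": -7, "wy": 0, "wz": 0, "gripper": -1}, {"dx": 0.22, "dy": 0.013, "dz": 0.1, "wx": -7, "wy": 0, "wz": 0, "gripper": -1}]}}

```text
clock: 5.05
position: [455.0, 156.2, 62.1]
ee_rot: [0.563, -0.427, -0.562, -0.43]
contact_force: [0.5, 0.8, 0.9]
gripper_width: 85.4
```

```bash
python3 -c "
from h import *
i,K,T=cam('wrist')
fitm('wax_red_mid',K,T,[453,153,13])
save(i,'pics/w4.png')
go(453,155.7,4,195.4)"
```

```text
wax_red_mid 0.58 (array([452.9, 155.2,  15.5]), np.float64(0.039))
clk 5.2 pos [454.9 156.1  62.4] yaw -164.7 w 85.0 F [0.1 0.9 0.5] j [ 0.67  0.35 -0.56  0.   -0.66 -0.4 ]
  -> d [ 0.0584  0.0022 -0.    ] w [-0.1  0.1  0.3]
```

View pics/w4.png

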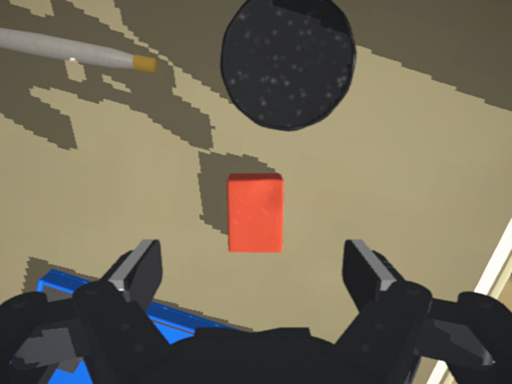

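{"api": "arm_command", "payload": {"rows": [{"dx": 0.03, "dy": 0.002, "dz": 0, "wx": 0, "wy": 0, "wz": 0, "gripper": -1}, {"dx": 0.058, "dy": 0.002, "dz": 0, "wx": 0, "wy": 0, "wz": 0, "gripper": -1}, {"dx": 0.058, "dy": 0.002, "dz": 0, "wx": 0, "wy": 0, "wz": 0, "gripper": -1}, {"dx": 0.058, "dy": 0.002, "dz": 0, "wx": 0, "wy": 0, "wz": 0, "gripper": 1}, {"dx": 0.058, "dy": 0.002, "dz": 0, "wx": 0, "wy": 0, "wz": 0, "gripper": 1}, {"dx": 0.058, "dy": 0.002, "dz": 0, "wx": 0, "wy": 0, "wz": 0, "gripper": 1}, {"dx": 0.058, "dy": 0.002, "dz": 0, "wx": 0, "wy": 0, "wz": 0, "gripper": 1}, {"dx": 0.058, "dy": 0.002, "dz": 0, "wx": 0, "wy": 0, "wz": 0, "gripper": 1}]}}

```text
clock: 5.95
position: [454.3, 156.5, 6.0]
ee_rot: [0.563, -0.426, -0.561, -0.432]
contact_force: [0.3, -0.1, 8.1]
gripper_width: 34.6
```

```bash
python3 -c "
from h import *
c=tw(np.array([[48.,27]]),0,[536,-301,13.3]);print(c)
go(453,155.7,150,195.4)
go(*c[0][:2],150,103.3)"
```

```text
[[ 576.50124299 -263.68178305    0.        ]]
clk 6.0 pos [454.3 156.5   6. ] yaw -164.6 w 34.6 F [ 0.3 -0.1  8.1] j [ 0.67  0.44 -0.61  0.   -0.51 -0.4 ]
  -> d [-0.144   0.0003 -0.    ] w [-0.   0.2  0.5]
clk 6.0 pos [454.3 156.5   6. ] yaw -164.6 w 34.6 F [ 0.3 -0.1  8.1] j [ 0.67  0.44 -0.61  0.   -0.51 -0.4 ]
  -> d [-0.1453 -0.0075 -0.4371] w [92.1  0.5  0.2]
```

{"api": "arm_command", "payload": {"rows": [{"dx": -0.05, "dy": 0, "dz": 0, "wx": 0, "wy": 0, "wz": 0, "gripper": 1}, {"dx": -0.1, "dy": 0, "dz": 0, "wx": 0, "wy": 0, "wz": 0, "gripper": 1}, {"dx": -0.145, "dy": 0, "dz": 0, "wx": 8, "wy": 0, "wz": 0, "gripper": 1}, {"dx": -0.2, "dy": -0.008, "dz": -0.437, "wx": 92, "wy": 0, "wz": 0, "gripper": 1}, {"dx": -0.2, "dy": -0.008, "dz": -0.437, "wx": 92, "wy": 0, "wz": 0, "gripper": 1}, {"dx": -0.2, "dy": -0.008, "dz": -0.437, "wx": 92, "wy": 0, "wz": 0, "gripper": 1}, {"dx": -0.2, "dy": -0.008, "dz": -0.437, "wx": 92, "wy": 0, "wz": 0, "gripper": 1}, {"dx": -0.2, "dy": -0.008, "dz": -0.437, "wx": 92, "wy": 0, "wz": 0, "gripper": 1}]}}

```text
clock: 6.75
position: [523.2, -84.2, 182.5]
ee_rot: [-0.321, 0.626, 0.322, 0.633]
contact_force: [0.5, 0.9, -0.2]
gripper_width: 34.9
```

```bash
python3 -c "
from h import *
go(545,-265,200,103.3)"
```

```text
clk 6.8 pos [523.2 -84.2 182.5] yaw 144.1 w 34.9 F [ 0.5  0.9 -0.2] j [ 0.14  0.26 -0.3  -0.01 -1.   -0.77]
  -> d [-0.0183 -0.1238 -0.1335] w [40.8  0.6  0. ]
```

{"api": "arm_command", "payload": {"rows": [{"dx": -0.018, "dy": -0.124, "dz": -0.134, "wx": 41, "wy": 0.5, "wz": 0, "gripper": 1}, {"dx": -0.018, "dy": -0.124, "dz": -0.134, "wx": 41, "wy": 0.5, "wz": 0, "gripper": 1}, {"dx": -0.018, "dy": -0.124, "dz": -0.134, "wx": 41, "wy": 0.5, "wz": 0, "gripper": 1}, {"dx": -0.018, "dy": -0.124, "dz": -0.134, "wx": 41, "wy": 0.5, "wz": 0, "gripper": 1}, {"dx": -0.018, "dy": -0.124, "dz": -0.134, "wx": 41, "wy": 0.5, "wz": 0, "gripper": 1}, {"dx": -0.018, "dy": -0.124, "dz": -0.134, "wx": 41, "wy": 0.5, "wz": 0, "gripper": 1}, {"dx": -0.018, "dy": -0.124, "dz": -0.134, "wx": 41, "wy": 0.5, "wz": 0, "gripper": 1}, {"dx": -0.018, "dy": -0.124, "dz": -0.134, "wx": 41, "wy": 0.5, "wz": 0, "gripper": 1}]}}

```text
clock: 7.55
position: [544.8, -264.7, 200.0]
ee_rot: [-0.081, 0.702, 0.082, 0.703]
contact_force: [0.6, 0.1, 0.1]
gripper_width: 34.2
```

```bash
python3 -c "
from h import *
i,K,T=cam('wrist')
save(i,'pics/w5.png')
c,v=fit_tray('tray_yellow',i,K,T,[536,-301,13.3])
save(v[:600:,100:900],'pics/f2.png')
p=tw(np.array([[48.,27]]),0,c)[0];print(p)
go(p[0],p[1],60,c[2]+90)"
```

```text
tray_yellow [ 533.75 -303.08   13.2 ] 0.09213673148931029
[ 574.32267268 -265.83227213    0.        ]
clk 7.6 pos [ 544.9 -264.6  200. ] yaw 103.2 w 34.3 F [ 0.  -0.6 -1.2] j [-0.19  0.37 -0.09 -0.   -1.11 -1.15]
  -> d [ 0.14   -0.008   0.0281] w [ 0.   0.1 -0. ]
```

View pics/f2.png

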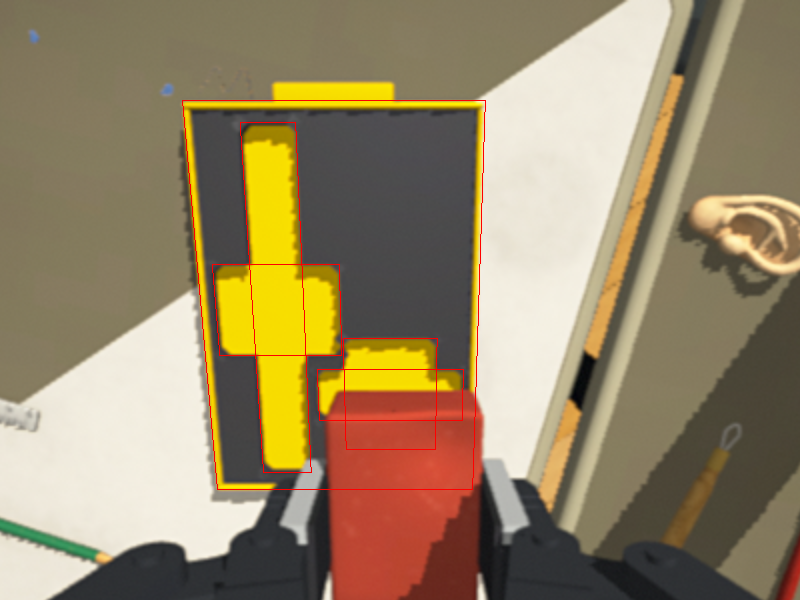

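{"api": "arm_command", "payload": {"rows": [{"dx": 0.05, "dy": -0.008, "dz": 0.028, "wx": 0, "wy": 0, "wz": 0, "gripper": 1}, {"dx": 0.1, "dy": -0.008, "dz": 0.028, "wx": 0, "wy": 0, "wz": 0, "gripper": 1}, {"dx": 0.14, "dy": -0.008, "dz": 0.028, "wx": 0, "wy": 0, "wz": 0, "gripper": 1}, {"dx": 0.17, "dy": -0.008, "dz": 0.028, "wx": 0, "wy": 0, "wz": 0, "gripper": 1}, {"dx": 0.17, "dy": -0.008, "dz": 0.028, "wx": 0, "wy": 0, "wz": 0, "gripper": 1}, {"dx": 0.17, "dy": -0.008, "dz": 0.028, "wx": 0, "wy": 0, "wz": 0, "gripper": 1}, {"dx": 0.17, "dy": -0.008, "dz": 0.028, "wx": 0, "wy": 0, "wz": 0, "gripper": 1}, {"dx": 0.17, "dy": -0.008, "dz": 0.028, "wx": 0, "wy": 0, "wz": 0, "gripper": 1}]}}

```text
clock: 8.4
position: [575.9, -266.1, 32.7]
ee_rot: [-0.082, 0.7, 0.081, 0.705]
contact_force: [0.4, -0.1, -0.6]
gripper_width: 34.5
```

```bash
python3 -c "
from h import *
i,K,T=cam('wrist')
save(i,'pics/w6.png')
go(574.3,-265.8,11.5,103.2)"
```

```text
clk 8.4 pos [ 575.6 -266.    32.4] yaw 103.3 w 34.4 F [-0.8  0.1 -0.2] j [-0.18  0.59 -0.2  -0.   -0.78 -1.16]
  -> d [ 0.0209  0.0006 -0.0013] w [0.1 0.3 0.1]
```

View pics/w6.png

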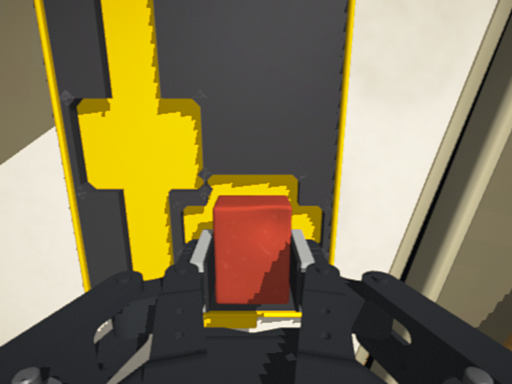

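{"api": "arm_command", "payload": {"rows": [{"dx": 0.01, "dy": 0.001, "dz": -0.001, "wx": 0, "wy": 0, "wz": 0, "gripper": 1}, {"dx": 0.021, "dy": 0.001, "dz": -0.001, "wx": 0, "wy": 0, "wz": 0, "gripper": 1}, {"dx": 0.021, "dy": 0.001, "dz": -0.001, "wx": 0, "wy": 0, "wz": 0, "gripper": 1}, {"dx": 0.021, "dy": 0.001, "dz": -0.001, "wx": 0, "wy": 0, "wz": 0, "gripper": 1}, {"dx": 0.021, "dy": 0.001, "dz": -0.001, "wx": 0, "wy": 0, "wz": 0, "gripper": 1}, {"dx": 0.021, "dy": 0.001, "dz": -0.001, "wx": 0, "wy": 0, "wz": 0, "gripper": 1}, {"dx": 0.021, "dy": 0.001, "dz": -0.001, "wx": 0, "wy": 0, "wz": 0, "gripper": 1}, {"dx": 0.021, "dy": 0.001, "dz": -0.001, "wx": 0, "wy": 0, "wz": 0, "gripper": 1}]}}

```text
clock: 9.25
position: [574.4, -265.3, 11.4]
ee_rot: [-0.082, 0.7, 0.081, 0.704]
contact_force: [0.1, -0.6, -0.9]
gripper_width: 34.3
```

```bash
python3 -c "
from h import *
go(574.3,-265.8,11.5,103.2)"
```

```text
clk 9.2 pos [ 574.4 -265.3   11.4] yaw 103.3 w 34.3 F [ 0.1 -0.6 -0.9] j [-0.18  0.62 -0.22 -0.   -0.73 -1.16]
  -> d [-0.0001 -0.0004 -0.0002] w [0.1 0.3 0.1]
```

{"api": "arm_command", "payload": {"rows": [{"dx": 0.001, "dy": 0, "dz": 0, "wx": 0, "wy": 0, "wz": 0, "gripper": 1}, {"dx": 0.001, "dy": 0, "dz": 0, "wx": 0, "wy": 0, "wz": 0, "gripper": -0.1}, {"dx": 0.001, "dy": 0, "dz": 0, "wx": 0, "wy": 0, "wz": 0, "gripper": -0.1}, {"dx": 0.001, "dy": 0, "dz": 0, "wx": 0, "wy": 0, "wz": 0, "gripper": -0.1}, {"dx": 0.001, "dy": 0, "dz": 0, "wx": 0, "wy": 0, "wz": 0, "gripper": -0.1}, {"dx": -0.02, "dy": 0, "dz": 0, "wx": 0, "wy": 0, "wz": 0, "gripper": -0.1}, {"dx": -0.06, "dy": 0, "dz": 0, "wx": 0, "wy": 0, "wz": 0, "gripper": -0.1}, {"dx": -0.1, "dy": 0, "dz": 0, "wx": 0, "wy": 0, "wz": 0, "gripper": -0.1}]}}

```text
clock: 10.05
position: [573.3, -265.2, 111.8]
ee_rot: [-0.082, 0.701, 0.082, 0.704]
contact_force: [1.0, -0.3, 1.0]
gripper_width: 47.2
```

```bash
python3 -c "
from h import *
i,K,T=cam('wrist')
save(i,'pics/w7.png')
go(632.5,-73,120,80)
"
```

```text
clk 10.1 pos [ 577.8 -267.   120.6] yaw 103.4 w 46.9 F [ 1.3 -0.4  5.1] j [-0.18  0.49 -0.12  0.   -0.94 -1.16]
  -> d [0.0006 0.176  0.0981] w [23.4  1.   0.3]
```

View pics/w7.png

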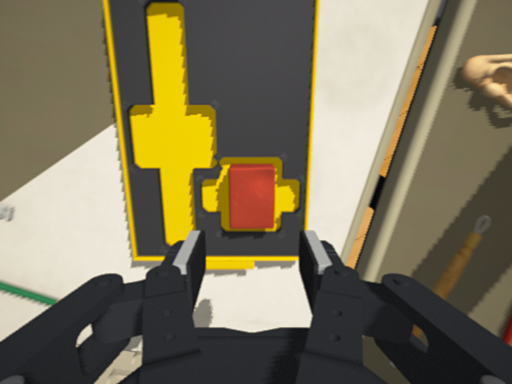

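```bash
python3 -c "
from h import *
i,K,T=cam('wrist')
fitm('wax_red_mid',K,T,[574,-266,103],z0=5)
fitm('wax_red_mid',K,T,[574,-266,103],z0=13)
c,v=fit_tray('tray_yellow',i,K,T,[534,-303,13.3])
save(v[0:600,150:850],'pics/f3.png')
go(632.5,-73,120,80)
"
```

```text
wax_red_mid 0.64 (array([ 573.5, -265.7,  103. ]), np.float64(0.041))
wax_red_mid 0.64 (array([ 572.2, -266.4,  103.5]), np.float64(0.099))
tray_yellow [ 534.45 -303.08   13.29] 0.09928632425098001
clk 10.2 pos [ 574.4 -265.3  112.8] yaw 103.2 w 47.0 F [-0.  -0.3 -0.3] j [-0.18  0.49 -0.13 -0.   -0.94 -1.16]
  -> d [-0.0068  0.1739  0.1007] w [23.2  0.5  0. ]
```

View pics/f3.png

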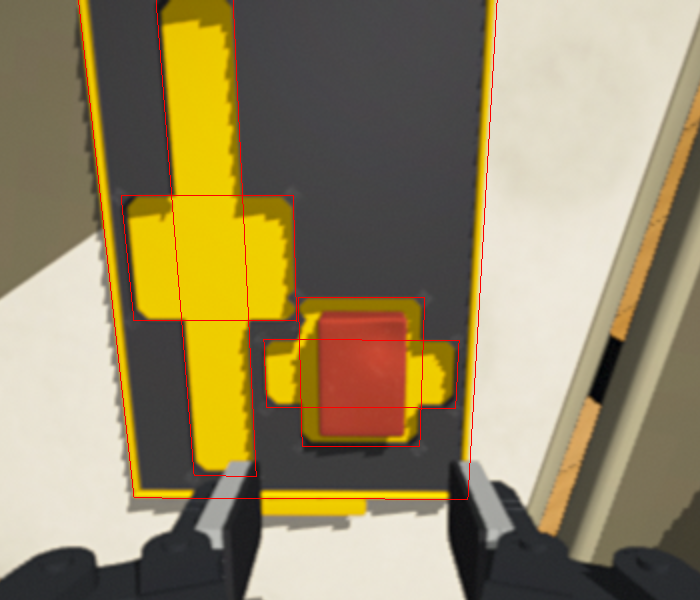

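{"api": "arm_command", "payload": {"rows": [{"dx": -0.007, "dy": 0.172, "dz": 0.09, "wx": 21.5, "wy": 0.5, "wz": 0, "gripper": -0.1}, {"dx": -0.007, "dy": 0.172, "dz": 0.09, "wx": 21.5, "wy": 0.5, "wz": 0, "gripper": -0.1}, {"dx": -0.007, "dy": 0.172, "dz": 0.09, "wx": 21.5, "wy": 0.5, "wz": 0, "gripper": -0.1}, {"dx": -0.007, "dy": 0.172, "dz": 0.09, "wx": 21.5, "wy": 0.5, "wz": 0, "gripper": -0.1}, {"dx": -0.007, "dy": 0.172, "dz": 0.09, "wx": 21.5, "wy": 0.5, "wz": 0, "gripper": -0.1}, {"dx": -0.007, "dy": 0.172, "dz": 0.09, "wx": 21.5, "wy": 0.5, "wz": 0, "gripper": -0.1}, {"dx": -0.007, "dy": 0.172, "dz": 0.09, "wx": 21.5, "wy": 0.5, "wz": 0, "gripper": -0.1}, {"dx": -0.007, "dy": 0.172, "dz": 0.09, "wx": 21.5, "wy": 0.5, "wz": 0, "gripper": -0.1}]}}

```text
clock: 11.05
position: [621.7, -78.6, 119.4]
ee_rot: [0.051, 0.706, -0.052, 0.705]
contact_force: [-0.4, 0.8, -0.5]
gripper_width: 47.0
```

```bash
python3 -c "
from h import *
i,K,T=find('wrist',['loop_mid','cast_mid'])
save(i,'pics/w8.png')
go(632.5,-73,50,81.5)
"
```

```text
loop_mid 0.70 ext [250 100 264 281] mean [623. -74.] c [630. -75.] s [ 13. 167.] a 81.5
clk 11.2 pos [622.1 -78.5 120. ] yaw 81.6 w 47.1 F [-0.1  0.5 -0.4] j [ 0.13  0.48 -0.13  0.   -0.96 -1.85]
  -> d [0.07   0.007  0.0095] w [ 0.1 -0.   0. ]
```

View pics/w8.png

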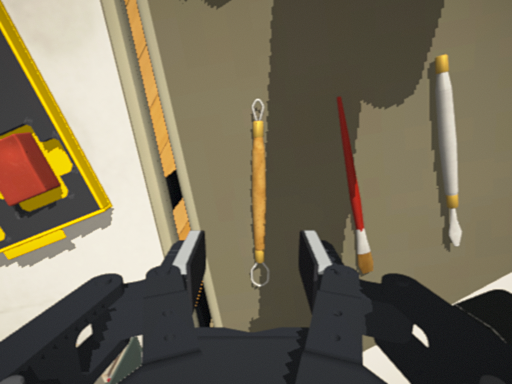

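```bash
python3 -c "
from h import *
i,K,T=cam('wrist')
e=back([[258,99],[260.5,287],[258.5,122],[260,262]],6,K,T);print(e.round(1),(e[0]+e[1])/2,np.linalg.norm(e[0]-e[1]),np.linalg.norm(e[2]-e[3]),np.degrees(np.arctan2(*(e[1]-e[0])[::-1])))
h=(e[2]+e[3])/2;print(h)
m=(e[0]+e[1])/2
go(m[0],m[1],40,81.5)
"
```

```text
[[547.6 -62.8]
 [719.3 -84.8]
 [565.7 -65. ]
 [692.8 -81.6]] [633.4422633  -73.82680791] 173.1172511686145 128.25723952732056 -7.297172115204698
[629.24761072 -73.28805699]
clk 11.2 pos [622.2 -78.3 120.1] yaw 81.7 w 46.9 F [-0.  -0.6  0.2] j [ 0.13  0.48 -0.13  0.   -0.96 -1.85]
  -> d [0.0801 0.0061 0.0104] w [ 0.2 -0.   0. ]
```

```bash
python3 -c "
from h import *
d=get_image('wrist');M=np.linalg.inv(d['T_tool_cam'])
for x in (8,0,-6,-12,-18):
  P=np.array([[x,s*23.5,z,1] for s in(-1,1) for z in(-11,11)]);q=(P@M.T)[:,:3]@d['K'].T;print(x,(q[:,:2]/q[:,2:]).round(0).tolist())
save(cv2.resize(d['img'][200:384,130:380],None,fx=3,fy=3),'pics/g.png')
"
```

```text
8 [[208.0, 221.0], [210.0, 258.0], [297.0, 221.0], [295.0, 258.0]]
0 [[206.0, 226.0], [208.0, 265.0], [299.0, 226.0], [297.0, 265.0]]
-6 [[204.0, 231.0], [206.0, 271.0], [301.0, 231.0], [299.0, 271.0]]
-12 [[202.0, 236.0], [204.0, 278.0], [303.0, 236.0], [301.0, 278.0]]
-18 [[200.0, 241.0], [202.0, 285.0], [305.0, 241.0], [303.0, 284.0]]
```

View pics/g.png

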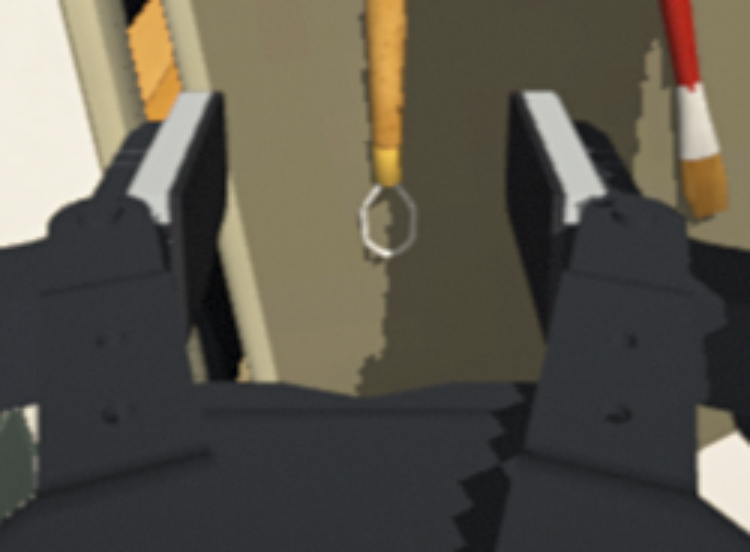

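{"api": "arm_command", "payload": {"rows": [{"dx": 0.02, "dy": 0.006, "dz": 0.01, "wx": -1, "wy": 0, "wz": 0, "gripper": -0.1}, {"dx": 0.06, "dy": 0.006, "dz": 0.01, "wx": -1, "wy": 0, "wz": 0, "gripper": -0.1}, {"dx": 0.095, "dy": 0.006, "dz": 0.01, "wx": -1, "wy": 0, "wz": 0, "gripper": -0.1}, {"dx": 0.1, "dy": 0.006, "dz": 0.01, "wx": -1, "wy": 0, "wz": 0, "gripper": -0.1}, {"dx": 0.1, "dy": 0.006, "dz": 0.01, "wx": -1, "wy": 0, "wz": 0, "gripper": -0.1}, {"dx": 0.1, "dy": 0.006, "dz": 0.01, "wx": -1, "wy": 0, "wz": 0, "gripper": -0.1}, {"dx": 0.1, "dy": 0.006, "dz": 0.01, "wx": -1, "wy": 0, "wz": 0, "gripper": -0.1}, {"dx": 0.1, "dy": 0.006, "dz": 0.01, "wx": -1, "wy": 0, "wz": 0, "gripper": -0.1}]}}

```text
clock: 12.1
position: [634.2, -73.6, 22.1]
ee_rot: [0.045, 0.704, -0.045, 0.707]
contact_force: [0.0, -0.2, 0.6]
gripper_width: 46.7
```

```bash
python3 -c "
from h import *
i,K,T=cam('wrist')
save(i,'pics/w9.png')
go(633.2,-73.8,3,82.5)
"
```

```text
clk 12.2 pos [633.9 -73.6  21.7] yaw 82.7 w 47.0 F [-0.1 -0.2 -0.2] j [ 0.14  0.61 -0.19  0.   -0.76 -1.84]
  -> d [ 0.0187 -0.0003 -0.0007] w [ 0.2  0.2 -0. ]
```

View pics/w9.png

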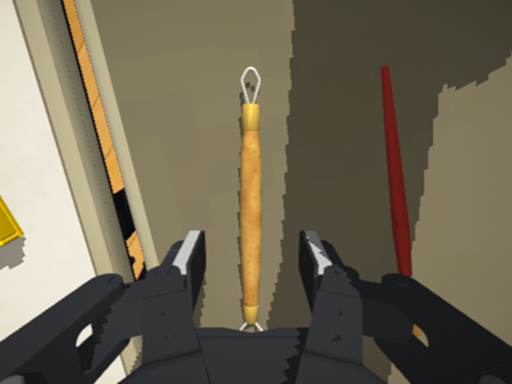

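{"api": "arm_command", "payload": {"rows": [{"dx": 0.018, "dy": 0, "dz": -0.001, "wx": 0, "wy": 0, "wz": 0, "gripper": -0.1}, {"dx": 0.018, "dy": 0, "dz": -0.001, "wx": 0, "wy": 0, "wz": 0, "gripper": -0.1}, {"dx": 0.018, "dy": 0, "dz": -0.001, "wx": 0, "wy": 0, "wz": 0, "gripper": -0.1}, {"dx": 0.018, "dy": 0, "dz": -0.001, "wx": 0, "wy": 0, "wz": 0, "gripper": 1}, {"dx": 0.018, "dy": 0, "dz": -0.001, "wx": 0, "wy": 0, "wz": 0, "gripper": 1}, {"dx": 0.018, "dy": 0, "dz": -0.001, "wx": 0, "wy": 0, "wz": 0, "gripper": 1}, {"dx": 0.018, "dy": 0, "dz": -0.001, "wx": 0, "wy": 0, "wz": 0, "gripper": 1}, {"dx": 0.018, "dy": 0, "dz": -0.001, "wx": 0, "wy": 0, "wz": 0, "gripper": 1}]}}

```text
clock: 12.95
position: [633.5, -73.4, 4.6]
ee_rot: [0.045, 0.704, -0.045, 0.707]
contact_force: [-0.6, 0.4, 4.7]
gripper_width: 10.3
```

```bash
python3 -c "
from h import *
p=tw(np.array([[0,-34.]]),0,[534.2,-303.1,13.25])[0];print(p)
go(p[0],p[1],110,103.2)
"
```

```text
[ 541.99281329 -336.19489479    0.        ]
clk 12.9 pos [633.5 -73.4   4.6] yaw 82.7 w 10.3 F [-0.6  0.4  4.7] j [ 0.14  0.63 -0.21  0.   -0.73 -1.84]
  -> d [-0.1057 -0.2723 -0.0569] w [-20.5   0.2   0. ]
```

{"api": "arm_command", "payload": {"rows": [{"dx": -0.05, "dy": 0, "dz": 0, "wx": 0, "wy": 0, "wz": 0, "gripper": 1}, {"dx": -0.1, "dy": 0, "dz": 0, "wx": 0, "wy": 0, "wz": 0, "gripper": 1}, {"dx": -0.106, "dy": -0.272, "dz": -0.077, "wx": -20.5, "wy": 0, "wz": 0, "gripper": 1}, {"dx": -0.106, "dy": -0.272, "dz": -0.077, "wx": -20.5, "wy": 0, "wz": 0, "gripper": 1}, {"dx": -0.106, "dy": -0.272, "dz": -0.077, "wx": -20.5, "wy": 0, "wz": 0, "gripper": 1}, {"dx": -0.106, "dy": -0.272, "dz": -0.077, "wx": -20.5, "wy": 0, "wz": 0, "gripper": 1}, {"dx": -0.106, "dy": -0.272, "dz": -0.077, "wx": -20.5, "wy": 0, "wz": 0, "gripper": 1}, {"dx": -0.106, "dy": -0.272, "dz": -0.077, "wx": -20.5, "wy": 0, "wz": 0, "gripper": 1}]}}

```text
clock: 13.75
position: [520.2, -335.7, 109.8]
ee_rot: [-0.081, 0.701, 0.08, 0.704]
contact_force: [0.5, -0.4, -0.6]
gripper_width: 10.3
```

```bash
python3 -c "
from h import *
i,K,T=cam('wrist')
save(i,'pics/w10.png')
c,v=fit_tray('tray_yellow',i,K,T,[534,-303,13.3])
go(542,-336.2,30,103.2)
"
```

```text
tray_yellow [ 533.27 -304.58   13.52] 0.18152755468949533
clk 13.8 pos [ 518.6 -338.9  109.8] yaw 102.9 w 9.9 F [-0.4 -1.1  1.1] j [-0.32  0.48 -0.17 -0.   -0.92 -1.03]
  -> d [ 0.0799 -0.0024  0.0232] w [-0.3  0.1  0.1]
```

View pics/w10.png

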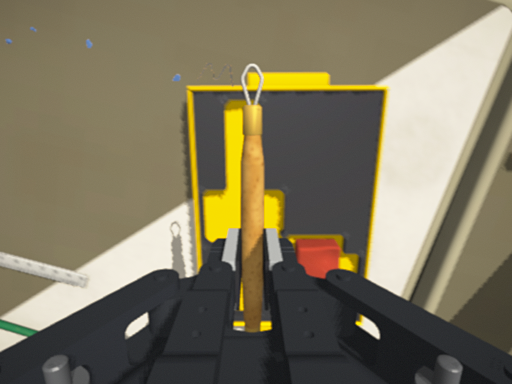

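```bash
python3 -c "
from h import *
i,K,T=cam('wrist')
c,v=fit_tray('tray_yellow',i,K,T,[534,-303,13.3])
go(542,-336.2,30,103.2)
i,K,T=cam('wrist')
go(542,-336.2,30,103.2)
v=cv2.resize(i,None,fx=2,fy=2)
for P,z in [(P,13) for P in CUT['tray_yellow']]+[(rc(210,150,0,0),16)]:
  q=np.round(proj(tw(P,z,[534.2,-303.1,13.25]),K,T)*2).astype(int);cv2.polylines(v,[q],True,(255,0,0),1)
save(v[100:700,200:900],'pics/f4.png')
"
```

```text
tray_yellow [ 534.02 -303.27   13.51] 0.18106562326512846
clk 13.8 pos [ 519.7 -336.8  109.7] yaw 102.9 w 10.1 F [-0.5  0.8 -0. ] j [-0.31  0.48 -0.17 -0.   -0.92 -1.03]
  -> d [ 0.0797 -0.0043  0.0216] w [-0.3  0.2  0. ]
clk 13.9 pos [ 520.7 -335.1  109.6] yaw 103.0 w 10.4 F [ 0.5  0.1 -0.4] j [-0.31  0.48 -0.17 -0.   -0.92 -1.03]
  -> d [ 0.0796 -0.0058  0.0203] w [-0.2  0.2  0. ]
```

View pics/f4.png

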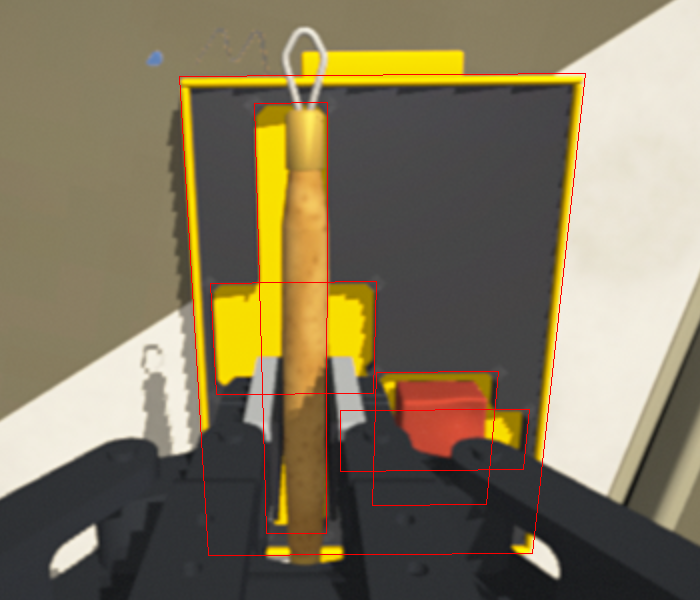

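{"api": "arm_command", "payload": {"rows": [{"dx": 0.02, "dy": -0.006, "dz": 0.02, "wx": 0, "wy": 0, "wz": 0, "gripper": 1}, {"dx": 0.05, "dy": -0.006, "dz": 0.02, "wx": 0, "wy": 0, "wz": 0, "gripper": 1}, {"dx": 0.075, "dy": -0.006, "dz": 0.02, "wx": 0, "wy": 0, "wz": 0, "gripper": 1}, {"dx": 0.08, "dy": -0.006, "dz": 0.02, "wx": 0, "wy": 0, "wz": 0, "gripper": 1}, {"dx": 0.08, "dy": -0.006, "dz": 0.02, "wx": 0, "wy": 0, "wz": 0, "gripper": 1}, {"dx": 0.08, "dy": -0.006, "dz": 0.02, "wx": 0, "wy": 0, "wz": 0, "gripper": 1}, {"dx": 0.08, "dy": -0.006, "dz": 0.02, "wx": 0, "wy": 0, "wz": 0, "gripper": 1}, {"dx": 0.08, "dy": -0.006, "dz": 0.02, "wx": 0, "wy": 0, "wz": 0, "gripper": 1}]}}

```text
clock: 14.7
position: [542.5, -336.6, 31.1]
ee_rot: [-0.08, 0.701, 0.079, 0.705]
contact_force: [-0.4, 0.4, 0.1]
gripper_width: 10.5
```

```bash
python3 -c "
from h import *
i,K,T=cam('wrist')
save(i,'pics/w11.png')
go(542,-336.2,9.8,103.2)
"
```

```text
clk 14.8 pos [ 542.3 -336.6   30.9] yaw 103.0 w 9.9 F [-0.5 -0.7 -0.9] j [-0.3   0.6  -0.19 -0.   -0.78 -1.04]
  -> d [ 0.0211  0.0005 -0.0003] w [-0.2  0.3  0.1]
```

View pics/w11.png

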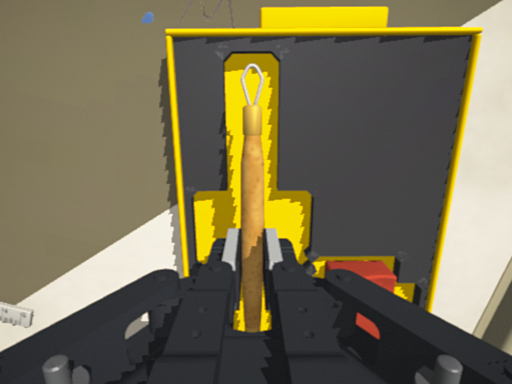

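{"api": "arm_command", "payload": {"rows": [{"dx": 0.012, "dy": 0, "dz": 0, "wx": 0, "wy": 0, "wz": 0, "gripper": 1}, {"dx": 0.021, "dy": 0, "dz": 0, "wx": 0, "wy": 0, "wz": 0, "gripper": 1}, {"dx": 0.021, "dy": 0, "dz": 0, "wx": 0, "wy": 0, "wz": 0, "gripper": 1}, {"dx": 0.021, "dy": 0, "dz": 0, "wx": 0, "wy": 0, "wz": 0, "gripper": 1}, {"dx": 0.021, "dy": 0, "dz": 0, "wx": 0, "wy": 0, "wz": 0, "gripper": 0.35}, {"dx": 0.021, "dy": 0, "dz": 0, "wx": 0, "wy": 0, "wz": 0, "gripper": 0.35}, {"dx": 0.021, "dy": 0, "dz": 0, "wx": 0, "wy": 0, "wz": 0, "gripper": 0.35}, {"dx": 0, "dy": 0, "dz": 0, "wx": 0, "wy": 0, "wz": 0, "gripper": 0.35}]}}

```text
clock: 15.55
position: [540.0, -335.5, 27.9]
ee_rot: [-0.079, 0.703, 0.08, 0.702]
contact_force: [0.4, -0.1, -0.2]
gripper_width: 27.6
```

```bash
python3 -c "
from h import *
go(470,-20,200,103.2)
"
```

```text
clk 15.6 pos [ 540.  -335.5   27.9] yaw 102.9 w 27.6 F [ 0.4 -0.1 -0.2] j [-0.3   0.6  -0.19 -0.   -0.78 -1.04]
  -> d [-0.1712  0.3237  0.0022] w [-0.3 -0.  -0.2]
```

{"api": "arm_command", "payload": {"rows": [{"dx": -0.04, "dy": 0, "dz": 0, "wx": 0, "wy": 0, "wz": 0, "gripper": 0.35}, {"dx": -0.08, "dy": 0, "dz": 0, "wx": 0, "wy": 0, "wz": 0, "gripper": -1}, {"dx": -0.15, "dy": 0.35, "dz": 0.02, "wx": 19, "wy": 0, "wz": 0, "gripper": -1}, {"dx": -0.15, "dy": 0.35, "dz": 0.02, "wx": 19, "wy": 0, "wz": 0, "gripper": -1}, {"dx": -0.15, "dy": 0.35, "dz": 0.02, "wx": 19, "wy": 0, "wz": 0, "gripper": -1}, {"dx": -0.15, "dy": 0.35, "dz": 0.02, "wx": 19, "wy": 0, "wz": 0, "gripper": -1}, {"dx": -0.15, "dy": 0.35, "dz": 0.02, "wx": 19, "wy": 0, "wz": 0, "gripper": -1}, {"dx": -0.15, "dy": 0.35, "dz": 0.02, "wx": 19, "wy": 0, "wz": 0, "gripper": -1}]}}

```text
clock: 16.35
position: [490.6, -47.1, 167.3]
ee_rot: [0.039, 0.707, -0.037, 0.706]
contact_force: [1.1, 0.0, 0.8]
gripper_width: 85.5
```

```bash
python3 -c "
from h import *
i,K,T=cam('wrist');i,K,T=cam('wrist')
save(i,'pics/w12.png')
r=models.cut_out('wrist','jar_mid');print([(q['conf'],q['extent']) for q in r])
fitm('jar_mid',K,T,[460,67,0])
go(460,67,200,84.3)
"
```

```text
[(0.67, [326.9, 111.4, 423.3, 181.4]), (0.49, [158.9, 115.4, 221.8, 157.3])]
jar_mid 0.67 (array([462.5,  67.5,   4.7]), np.float64(0.047))
clk 16.6 pos [491.3 -47.6 167.3] yaw 84.1 w 85.0 F [-0.6 -0.7 -0.3] j [ 0.23  0.22 -0.4  -0.   -0.95 -1.9 ]
  -> d [-0.0324  0.1109 -0.043 ] w [-0.2 -0.  -0.2]
```

View pics/w12.png

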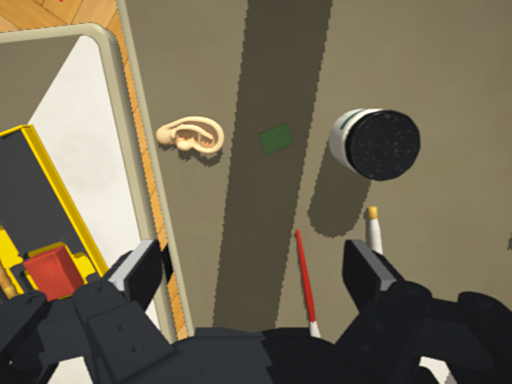

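{"api": "arm_command", "payload": {"rows": [{"dx": 0, "dy": 0.05, "dz": -0.02, "wx": 0, "wy": 0, "wz": 0, "gripper": -1}, {"dx": 0.01, "dy": 0.1, "dz": -0.04, "wx": 0, "wy": 0, "wz": 0, "gripper": -1}, {"dx": 0.03, "dy": 0.111, "dz": -0.041, "wx": 0, "wy": 0, "wz": 0, "gripper": -1}, {"dx": 0.06, "dy": 0.111, "dz": -0.041, "wx": 0, "wy": 0, "wz": 0, "gripper": -1}, {"dx": 0.06, "dy": 0.111, "dz": -0.041, "wx": 0, "wy": 0, "wz": 0, "gripper": -1}, {"dx": 0.06, "dy": 0.111, "dz": -0.041, "wx": 0, "wy": 0, "wz": 0, "gripper": -1}, {"dx": 0.06, "dy": 0.111, "dz": -0.041, "wx": 0, "wy": 0, "wz": 0, "gripper": -1}, {"dx": 0.06, "dy": 0.111, "dz": -0.041, "wx": 0, "wy": 0, "wz": 0, "gripper": -1}]}}

```text
clock: 17.35
position: [463.0, 66.8, 108.8]
ee_rot: [0.038, 0.706, -0.036, 0.707]
contact_force: [0.7, 0.6, 0.4]
gripper_width: 85.3
```

```bash
python3 -c "
from h import *
i,K,T=cam('wrist');i,K,T=cam('wrist')
save(i,'pics/w13.png')
fitm('jar_mid',K,T,[460,67,0])
go(462,67.3,12,84.3)
"
```

```text
jar_mid 0.91 (array([461.9,  68.6,  -1. ]), np.float64(0.028))
clk 17.5 pos [462.5  67.  108.4] yaw 84.0 w 85.5 F [ 0.9  0.9 -0.4] j [ 0.49  0.26 -0.54 -0.   -0.78 -2.16]
  -> d [ 0.0964 -0.0001 -0.0006] w [-0.3  0.  -0.2]
```

View pics/w13.png

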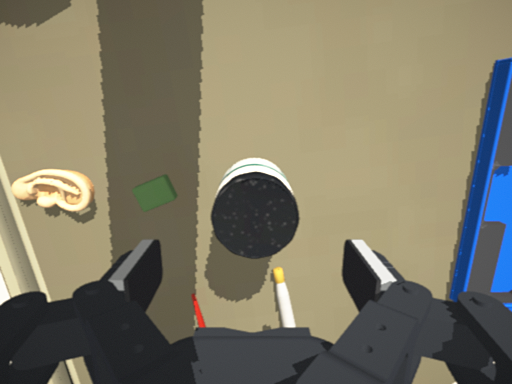

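{"api": "arm_command", "payload": {"rows": [{"dx": 0.04, "dy": 0.001, "dz": 0, "wx": 0, "wy": 0, "wz": 0, "gripper": -1}, {"dx": 0.08, "dy": 0.001, "dz": 0, "wx": 0, "wy": 0, "wz": 0, "gripper": -1}, {"dx": 0.096, "dy": 0.001, "dz": 0, "wx": 0, "wy": 0, "wz": 0, "gripper": -1}, {"dx": 0.096, "dy": 0.001, "dz": 0, "wx": 0, "wy": 0, "wz": 0, "gripper": -1}, {"dx": 0.096, "dy": 0.001, "dz": 0, "wx": 0, "wy": 0, "wz": 0, "gripper": 1}, {"dx": 0.096, "dy": 0.001, "dz": 0, "wx": 0, "wy": 0, "wz": 0, "gripper": 1}, {"dx": 0.096, "dy": 0.001, "dz": 0, "wx": 0, "wy": 0, "wz": 0, "gripper": 1}, {"dx": 0.096, "dy": 0.001, "dz": 0, "wx": 0, "wy": 0, "wz": 0, "gripper": 1}]}}

```text
clock: 18.3
position: [464.0, 68.9, 14.1]
ee_rot: [0.038, 0.705, -0.035, 0.708]
contact_force: [-0.8, 0.0, 6.3]
gripper_width: 56.5
```

```bash
python3 -c "
from h import *
p=tw(np.array([[-55,27.]]),0,[490,327.3,-5.7])[0];print(p)
go(p[0],p[1],80,84.3)
"
```

```text
[437.9535769  359.62908662   0.        ]
clk 18.3 pos [464.   68.9  14.1] yaw 84.1 w 56.5 F [-0.8  0.   6.3] j [ 0.49  0.42 -0.63 -0.   -0.52 -2.16]
  -> d [-0.0645  0.2868 -0.0556] w [-0.2  0.2 -0.3]
```

{"api": "arm_command", "payload": {"rows": [{"dx": -0.04, "dy": 0, "dz": 0, "wx": 0, "wy": 0, "wz": 0, "gripper": 1}, {"dx": -0.065, "dy": 0.02, "dz": 0, "wx": 0, "wy": 0, "wz": 0, "gripper": 1}, {"dx": -0.065, "dy": 0.287, "dz": -0.054, "wx": 0, "wy": 0, "wz": 0, "gripper": 1}, {"dx": -0.065, "dy": 0.287, "dz": -0.054, "wx": 0, "wy": 0, "wz": 0, "gripper": 1}, {"dx": -0.065, "dy": 0.287, "dz": -0.054, "wx": 0, "wy": 0, "wz": 0, "gripper": 1}, {"dx": -0.065, "dy": 0.287, "dz": -0.054, "wx": 0, "wy": 0, "wz": 0, "gripper": 1}, {"dx": -0.065, "dy": 0.287, "dz": -0.054, "wx": 0, "wy": 0, "wz": 0, "gripper": 1}, {"dx": -0.065, "dy": 0.287, "dz": -0.054, "wx": 0, "wy": 0, "wz": 0, "gripper": 1}]}}

```text
clock: 19.1
position: [439.3, 364.0, 81.3]
ee_rot: [0.038, 0.704, -0.032, 0.708]
contact_force: [0.2, -0.4, -1.9]
gripper_width: 56.6
```

```bash
python3 -c "
from h import *
i,K,T=cam('wrist');i,K,T=cam('wrist')
go(439.5,359.6,40,84.3)
v=cv2.resize(i,None,fx=1.5,fy=1.5)
for P,z in [(P,13) for P in CUT['tray_blue']]+[(rc(210,150,0,0),16)]:
  q=np.round(proj(tw(P,z,[490,327.3,-5.7]),K,T)*1.5).astype(int);cv2.polylines(v,[q],True,(255,0,0),1)
save(v,'pics/w14.png')
"
```

```text
clk 19.2 pos [439.3 363.2  80.9] yaw 84.3 w 56.8 F [ 0.9 -0.2 -1.2] j [ 0.98  0.44 -0.33  0.   -0.79 -2.65]
  -> d [ 0.0409 -0.0039  0.0004] w [-0.   0.3 -0.5]
```

View pics/w14.png

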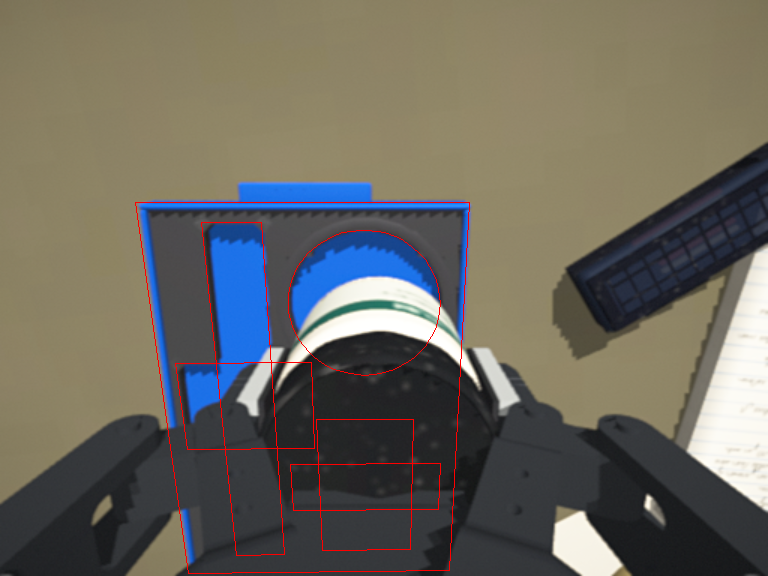

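{"api": "arm_command", "payload": {"rows": [{"dx": 0.01, "dy": -0.004, "dz": 0, "wx": 0, "wy": 0.3, "wz": -0.5, "gripper": 1}, {"dx": 0.03, "dy": -0.004, "dz": 0, "wx": 0, "wy": 0.3, "wz": -0.5, "gripper": 1}, {"dx": 0.04, "dy": -0.004, "dz": 0, "wx": 0, "wy": 0.3, "wz": -0.5, "gripper": 1}, {"dx": 0.045, "dy": -0.004, "dz": 0, "wx": 0, "wy": 0.3, "wz": -0.5, "gripper": 1}, {"dx": 0.045, "dy": -0.004, "dz": 0, "wx": 0, "wy": 0.3, "wz": -0.5, "gripper": 1}, {"dx": 0.045, "dy": -0.004, "dz": 0, "wx": 0, "wy": 0.3, "wz": -0.5, "gripper": 1}, {"dx": 0.045, "dy": -0.004, "dz": 0, "wx": 0, "wy": 0.3, "wz": -0.5, "gripper": 1}, {"dx": 0.045, "dy": -0.004, "dz": 0, "wx": 0, "wy": 0.3, "wz": -0.5, "gripper": 1}]}}

```text
clock: 20.0
position: [439.4, 359.8, 36.5]
ee_rot: [0.035, 0.706, -0.035, 0.706]
contact_force: [0.4, -0.2, -1.8]
gripper_width: 56.7
```

```bash
python3 -c "
from h import *
i,K,T=cam('wrist')
go(439.3,359.6,19.4,84.3)
save(i,'pics/w15.png')
"
```

```text
clk 20.1 pos [439.3 359.8  36.4] yaw 84.3 w 56.4 F [-0.5 -0.8 -1.3] j [ 0.97  0.5  -0.37  0.   -0.7  -2.64]
  -> d [ 0.017  -0.0002 -0.    ] w [-0.  0. -0.]
```

View pics/w15.png

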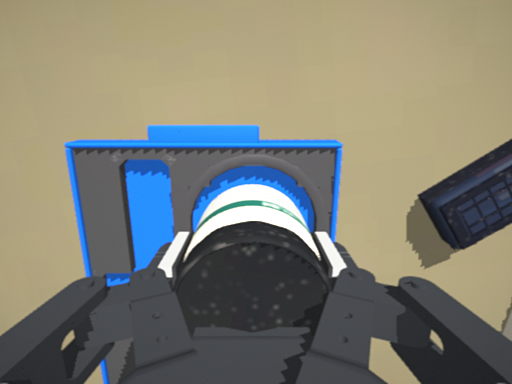

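{"api": "arm_command", "payload": {"rows": [{"dx": 0.01, "dy": 0, "dz": 0, "wx": 0, "wy": 0, "wz": 0, "gripper": 1}, {"dx": 0.018, "dy": 0, "dz": 0, "wx": 0, "wy": 0, "wz": 0, "gripper": 1}, {"dx": 0.018, "dy": 0, "dz": 0, "wx": 0, "wy": 0, "wz": 0, "gripper": 1}, {"dx": 0.018, "dy": 0, "dz": 0, "wx": 0, "wy": 0, "wz": 0, "gripper": 1}, {"dx": 0.018, "dy": 0, "dz": 0, "wx": 0, "wy": 0, "wz": 0, "gripper": -1}, {"dx": 0.018, "dy": 0, "dz": 0, "wx": 0, "wy": 0, "wz": 0, "gripper": -1}, {"dx": 0.018, "dy": 0, "dz": 0, "wx": 0, "wy": 0, "wz": 0, "gripper": -1}, {"dx": 0.018, "dy": 0, "dz": 0, "wx": 0, "wy": 0, "wz": 0, "gripper": -1}]}}

```text
clock: 20.85
position: [439.3, 359.8, 18.1]
ee_rot: [0.035, 0.706, -0.035, 0.706]
contact_force: [0.4, -0.8, 0.8]
gripper_width: 85.5
```

```bash
python3 -c "
from h import *
go(600,10,180,84.3)
"
```

```text
clk 20.9 pos [439.3 359.8  18.1] yaw 84.3 w 85.5 F [ 0.4 -0.8  0.8] j [ 0.97  0.53 -0.38  0.   -0.66 -2.64]
  -> d [-0.1618 -0.3321  0.1947] w [-0.  0.  0.]
```

{"api": "arm_command", "payload": {"rows": [{"dx": -0.04, "dy": 0, "dz": 0, "wx": 0, "wy": 0, "wz": 0, "gripper": -1}, {"dx": -0.09, "dy": 0, "dz": 0, "wx": 0, "wy": 0, "wz": 0, "gripper": -1}, {"dx": -0.14, "dy": 0, "dz": 0.02, "wx": 0, "wy": 0, "wz": 0, "gripper": -1}, {"dx": -0.18, "dy": -0.05, "dz": 0.06, "wx": 0, "wy": 0, "wz": 0, "gripper": 0.2}, {"dx": -0.18, "dy": -0.05, "dz": 0.06, "wx": 0, "wy": 0, "wz": 0, "gripper": 0.2}, {"dx": -0.18, "dy": -0.05, "dz": 0.06, "wx": 0, "wy": 0, "wz": 0, "gripper": 0.2}, {"dx": -0.18, "dy": -0.05, "dz": 0.06, "wx": 0, "wy": 0, "wz": 0, "gripper": 0.2}, {"dx": -0.18, "dy": -0.05, "dz": 0.06, "wx": 0, "wy": 0, "wz": 0, "gripper": 0.2}]}}

```text
clock: 21.65
position: [493.1, 304.1, 196.7]
ee_rot: [0.034, 0.707, -0.036, 0.706]
contact_force: [-1.5, 0.1, -0.4]
gripper_width: 34.4
```

```bash
python3 -c "
from h import *
i,K,T=cam('wrist');i,K,T=cam('wrist')
save(i,'pics/w16.png')
fitm('jar_mid',K,T,[438,360,0],z0=5)
fitm('jar_mid',K,T,[438,360,0],z0=13)
c,v=fit_tray('tray_blue',i,K,T,[490,327.3,-5.7])
go(600,7,160,97)
"
```

```text
jar_mid 0.6 (array([437.8, 358.5,   3.8]), np.float64(0.028))
jar_mid 0.6 (array([437.8, 356.5,   3. ]), np.float64(0.069))
tray_blue [489.62 327.86  -5.55] 0.19185514940138285
clk 21.9 pos [493.3 304.5 197.2] yaw 84.4 w 34.2 F [ 0.7 -0.1  0.2] j [ 0.83  0.34 -0.16  0.   -1.08 -2.5 ]
  -> d [ 0.0375 -0.2856  0.1354] w [-12.6  -0.1   0.1]
```

View pics/w16.png

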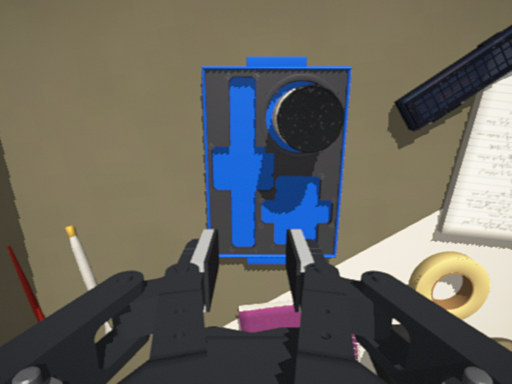

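{"api": "arm_command", "payload": {"rows": [{"dx": 0.037, "dy": -0.286, "dz": 0.135, "wx": -12.6, "wy": 0, "wz": 0, "gripper": 0.2}, {"dx": 0.037, "dy": -0.286, "dz": 0.135, "wx": -12.6, "wy": 0, "wz": 0, "gripper": 0.2}, {"dx": 0.037, "dy": -0.286, "dz": 0.135, "wx": -12.6, "wy": 0, "wz": 0, "gripper": 0.2}, {"dx": 0.037, "dy": -0.286, "dz": 0.135, "wx": -12.6, "wy": 0, "wz": 0, "gripper": 0.2}, {"dx": 0.037, "dy": -0.286, "dz": 0.135, "wx": -12.6, "wy": 0, "wz": 0, "gripper": 0.2}, {"dx": 0.037, "dy": -0.286, "dz": 0.135, "wx": -12.6, "wy": 0, "wz": 0, "gripper": 0.2}, {"dx": 0.037, "dy": -0.286, "dz": 0.135, "wx": -12.6, "wy": 0, "wz": 0, "gripper": 0.2}, {"dx": 0.037, "dy": -0.286, "dz": 0.135, "wx": -12.6, "wy": 0, "wz": 0, "gripper": 0.2}]}}

```text
clock: 22.65
position: [599.7, 4.2, 159.1]
ee_rot: [-0.042, 0.707, 0.041, 0.705]
contact_force: [-0.7, 0.5, -0.4]
gripper_width: 34.4
```

```bash
python3 -c "
from h import *
i,K,T=cam('wrist');i,K,T=find('wrist',['brush_mid','cast_mid'])
save(i,'pics/w17.png')
q=models.cut_out('wrist','brush_mid')[0]
P=back(np.argwhere(q['mask'])[:,::-1],4.5,K,T)
m=P.mean(0);u=np.linalg.svd(P-m,full_matrices=False)[2][0];u*=np.sign(u[0]);t=(P-m)@u
print('axis',np.degrees(np.arctan2(u[1],u[0])),'ends',m+u*t.min(),m+u*t.max(),t.max()-t.min(),'mid',m+u*(t.min()+t.max())/2)
go(633,7,40,97)
"
```

```text
brush_mid 0.56 ext [243 134 257 285] mean [644.  10.] c [637.   8.] s [163.  13.] a 6.4
cast_mid 0.71 ext [138   0 189  18] mean [454. -84.] c [456. -88.] s [12. 46.] a 6.8
axis 5.41460349502965 ends [555.2966903    1.39241652] [718.12429321  16.82602987] 163.5574048790853 mid [636.71049175   9.10922319]
clk 22.9 pos [599.4   8.  160.7] yaw 97.1 w 34.4 F [0.1 0.3 0.1] j [ 0.28  0.4  -0.16  0.   -1.02 -1.73]
  -> d [ 0.1207 -0.0049  0.0333] w [ 0.1 -0.   0.1]
```

View pics/w17.png

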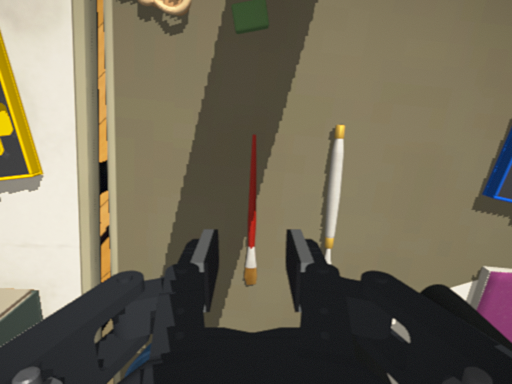

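{"api": "arm_command", "payload": {"rows": [{"dx": 0.03, "dy": -0.005, "dz": 0.045, "wx": 1, "wy": 0, "wz": 0, "gripper": 0.2}, {"dx": 0.07, "dy": -0.005, "dz": 0.045, "wx": 1, "wy": 0, "wz": 0, "gripper": 0.2}, {"dx": 0.11, "dy": -0.005, "dz": 0.045, "wx": 1, "wy": 0, "wz": 0, "gripper": 0.2}, {"dx": 0.138, "dy": -0.005, "dz": 0.045, "wx": 1, "wy": 0, "wz": 0, "gripper": 0.2}, {"dx": 0.138, "dy": -0.005, "dz": 0.045, "wx": 1, "wy": 0, "wz": 0, "gripper": 0.2}, {"dx": 0.138, "dy": -0.005, "dz": 0.045, "wx": 1, "wy": 0, "wz": 0, "gripper": 0.2}, {"dx": 0.138, "dy": -0.005, "dz": 0.045, "wx": 1, "wy": 0, "wz": 0, "gripper": 0.2}, {"dx": 0.138, "dy": -0.005, "dz": 0.045, "wx": 1, "wy": 0, "wz": 0, "gripper": 0.2}]}}

```text
clock: 23.7
position: [646.0, 9.0, 25.2]
ee_rot: [-0.038, 0.705, 0.037, 0.707]
contact_force: [0.7, 1.5, 0.0]
gripper_width: 34.0
```

```bash
python3 -c "
from h import *
i,K,T=cam('wrist');i,K,T=cam('wrist')
save(i,'pics/w18.png')
go(644.7,9.3,2,96)
"
```

```text
clk 23.8 pos [645.4   8.7  24.5] yaw 96.1 w 33.9 F [-0.1  0.1 -0.7] j [ 0.26  0.62 -0.17  0.   -0.78 -1.73]
  -> d [ 0.0225  0.0007 -0.0007] w [0.1 0.1 0.1]
```

View pics/w18.png

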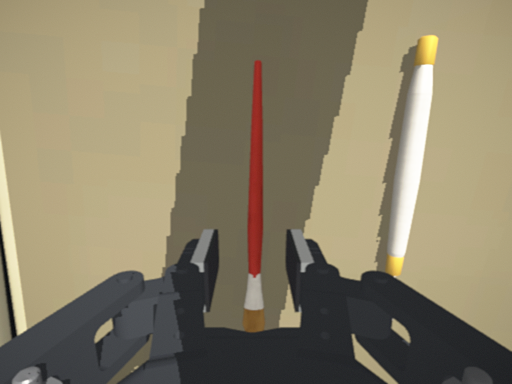

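{"api": "arm_command", "payload": {"rows": [{"dx": 0.015, "dy": 0.001, "dz": -0.001, "wx": 1, "wy": 0, "wz": 0, "gripper": 0.2}, {"dx": 0.022, "dy": 0.001, "dz": -0.001, "wx": 1, "wy": 0, "wz": 0, "gripper": 0.2}, {"dx": 0.022, "dy": 0.001, "dz": -0.001, "wx": 1, "wy": 0, "wz": 0, "gripper": 0.2}, {"dx": 0.022, "dy": 0.001, "dz": -0.001, "wx": 1, "wy": 0, "wz": 0, "gripper": 0.2}, {"dx": 0.022, "dy": 0.001, "dz": -0.001, "wx": 1, "wy": 0, "wz": 0, "gripper": 1}, {"dx": 0.022, "dy": 0.001, "dz": -0.001, "wx": 1, "wy": 0, "wz": 0, "gripper": 1}, {"dx": 0.022, "dy": 0.001, "dz": -0.001, "wx": 1, "wy": 0, "wz": 0, "gripper": 1}, {"dx": 0.022, "dy": 0.001, "dz": -0.001, "wx": 1, "wy": 0, "wz": 0, "gripper": 1}]}}

```text
clock: 24.6
position: [644.9, 9.6, 3.2]
ee_rot: [-0.032, 0.705, 0.031, 0.708]
contact_force: [-0.8, 0.1, 3.1]
gripper_width: 6.6
```

```bash
python3 -c "
from h import *
p=tw(np.array([[8,-34.]]),0,[490,327.3,-5.7])[0];print(p)
go(p[0],p[1],110,84.3)
"
```

```text
[494.58357307 292.67355262   0.        ]
clk 24.6 pos [644.9   9.6   3.2] yaw 95.1 w 6.6 F [-0.8  0.1  3.1] j [ 0.27  0.64 -0.19  0.   -0.74 -1.75]
  -> d [-0.1075  0.2952 -0.1242] w [10.8  0.2  0. ]
```

{"api": "arm_command", "payload": {"rows": [{"dx": -0.05, "dy": 0, "dz": 0, "wx": 0, "wy": 0, "wz": 0, "gripper": 1}, {"dx": -0.1, "dy": 0, "dz": 0, "wx": 0, "wy": 0, "wz": 0, "gripper": 1}, {"dx": -0.127, "dy": 0.295, "dz": -0.124, "wx": 11, "wy": 0, "wz": 0, "gripper": 1}, {"dx": -0.127, "dy": 0.295, "dz": -0.124, "wx": 11, "wy": 0, "wz": 0, "gripper": 1}, {"dx": -0.127, "dy": 0.295, "dz": -0.124, "wx": 11, "wy": 0, "wz": 0, "gripper": 1}, {"dx": -0.127, "dy": 0.295, "dz": -0.124, "wx": 11, "wy": 0, "wz": 0, "gripper": 1}, {"dx": -0.127, "dy": 0.295, "dz": -0.124, "wx": 11, "wy": 0, "wz": 0, "gripper": 1}, {"dx": -0.127, "dy": 0.295, "dz": -0.124, "wx": 11, "wy": 0, "wz": 0, "gripper": 1}]}}

```text
clock: 25.4
position: [504.3, 273.4, 127.7]
ee_rot: [0.036, 0.705, -0.036, 0.707]
contact_force: [0.7, 0.8, -0.5]
gripper_width: 6.8
```

```bash
python3 -c "
from h import *
go(494.6,292.7,110,84.3)
"
```

```text
clk 25.4 pos [504.3 273.4 127.7] yaw 84.1 w 6.8 F [ 0.7  0.8 -0.5] j [ 0.78  0.39 -0.27  0.   -0.91 -2.46]
  -> d [ 0.0177  0.0182 -0.0117] w [-0.2  0.2  0. ]
```

{"api": "arm_command", "payload": {"rows": [{"dx": 0.0, "dy": 0.018, "dz": -0.012, "wx": 0, "wy": 0, "wz": 0, "gripper": 1}, {"dx": 0.02, "dy": 0.018, "dz": -0.012, "wx": 0, "wy": 0, "wz": 0, "gripper": 1}, {"dx": 0.06, "dy": 0.018, "dz": -0.012, "wx": 0, "wy": 0, "wz": 0, "gripper": 1}, {"dx": 0.09, "dy": 0.018, "dz": -0.012, "wx": 0, "wy": 0, "wz": 0, "gripper": 1}, {"dx": 0.1, "dy": 0.018, "dz": -0.012, "wx": 0, "wy": 0, "wz": 0, "gripper": 1}, {"dx": 0.1, "dy": 0.018, "dz": -0.012, "wx": 0, "wy": 0, "wz": 0, "gripper": 1}, {"dx": 0.1, "dy": 0.018, "dz": -0.012, "wx": 0, "wy": 0, "wz": 0, "gripper": 1}, {"dx": 0.1, "dy": 0.018, "dz": -0.012, "wx": 0, "wy": 0, "wz": 0, "gripper": 1}]}}

```text
clock: 26.2
position: [495.6, 293.3, 29.4]
ee_rot: [0.037, 0.704, -0.036, 0.708]
contact_force: [0.0, 0.6, -0.4]
gripper_width: 6.8
```

```bash
python3 -c "
from h import *
i,K,T=cam('wrist');i,K,T=cam('wrist')
save(i,'pics/w19.png')
go(494.6,292.7,8.4,84.3)
"
```

```text
clk 26.3 pos [495.3 293.1  29.2] yaw 84.1 w 7.0 F [-0.1 -0.5 -0.9] j [ 0.82  0.52 -0.36  0.   -0.69 -2.49]
  -> d [ 0.0208 -0.0005 -0.0008] w [-0.2  0.3 -0.1]
```

View pics/w19.png

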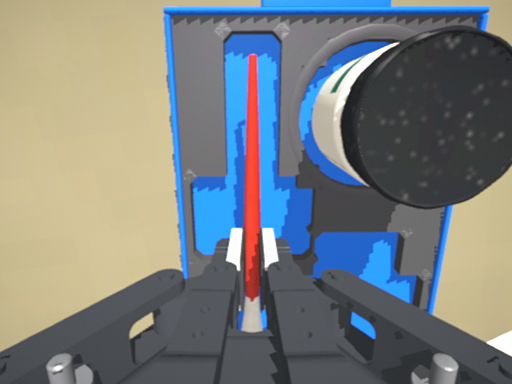

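{"api": "arm_command", "payload": {"rows": [{"dx": 0.012, "dy": 0, "dz": -0.001, "wx": 0, "wy": 0, "wz": 0, "gripper": 1}, {"dx": 0.021, "dy": 0, "dz": -0.001, "wx": 0, "wy": 0, "wz": 0, "gripper": 1}, {"dx": 0.021, "dy": 0, "dz": -0.001, "wx": 0, "wy": 0, "wz": 0, "gripper": 1}, {"dx": 0.021, "dy": 0, "dz": -0.001, "wx": 0, "wy": 0, "wz": 0, "gripper": 1}, {"dx": 0.021, "dy": 0, "dz": -0.001, "wx": 0, "wy": 0, "wz": 0, "gripper": 0.35}, {"dx": 0.021, "dy": 0, "dz": -0.001, "wx": 0, "wy": 0, "wz": 0, "gripper": 0.35}, {"dx": 0.021, "dy": 0, "dz": -0.001, "wx": 0, "wy": 0, "wz": 0, "gripper": 0.35}, {"dx": 0, "dy": 0, "dz": 0, "wx": 0, "wy": 0, "wz": 0, "gripper": 0.35}]}}

```text
clock: 27.1
position: [493.4, 291.3, 26.5]
ee_rot: [0.036, 0.706, -0.038, 0.706]
contact_force: [-0.3, -0.5, 0.1]
gripper_width: 27.9
```

{"api": "arm_command", "payload": {"rows": [{"dx": -0.04, "dy": 0, "dz": 0, "wx": 0, "wy": 0, "wz": 0, "gripper": 0.35}, {"dx": -0.08, "dy": 0, "dz": 0, "wx": 0, "wy": 0, "wz": 0, "gripper": 0.35}, {"dx": -0.12, "dy": 0, "dz": 0, "wx": 0, "wy": 0, "wz": 0, "gripper": -0.2}, {"dx": -0.16, "dy": -0.03, "dz": 0, "wx": 0, "wy": 0, "wz": 0, "gripper": -0.2}, {"dx": -0.16, "dy": -0.03, "dz": 0, "wx": 0, "wy": 0, "wz": 0, "gripper": -0.2}, {"dx": -0.16, "dy": -0.03, "dz": 0, "wx": 0, "wy": 0, "wz": 0, "gripper": -0.2}, {"dx": -0.16, "dy": -0.03, "dz": 0, "wx": 0, "wy": 0, "wz": 0, "gripper": -0.2}, {"dx": -0.16, "dy": -0.03, "dz": 0, "wx": 0, "wy": 0, "wz": 0, "gripper": -0.2}]}}

```text
clock: 27.9
position: [489.6, 261.7, 184.8]
ee_rot: [0.035, 0.707, -0.039, 0.705]
contact_force: [-0.1, 0.1, -0.6]
gripper_width: 51.1
```

```bash
python3 -c "
from h import *
i,K,T=cam('wrist');i,K,T=cam('wrist')
save(i,'pics/w20.png')
c,v=fit_tray('tray_blue',i,K,T,[490,327.3,-5.7])
go(460,-95,180,164)
"
```

```text
tray_blue [489.93 327.15  -5.7 ] 0.23418178298967363
clk 28.0 pos [489.8 261.9 185.1] yaw 84.1 w 51.2 F [ 0.3  0.4 -0.9] j [ 0.78  0.31 -0.23  0.   -1.04 -2.46]
  -> d [ 0.0069 -0.3581  0.0072] w [-79.9  -0.3   0.2]
```

View pics/w20.png

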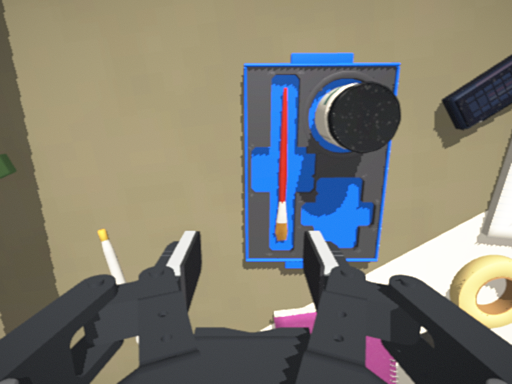

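{"api": "arm_command", "payload": {"rows": [{"dx": 0.007, "dy": -0.358, "dz": 0.007, "wx": -81, "wy": 0, "wz": 0, "gripper": -0.2}, {"dx": 0.007, "dy": -0.358, "dz": 0.007, "wx": -81, "wy": 0, "wz": 0, "gripper": -0.2}, {"dx": 0.007, "dy": -0.358, "dz": 0.007, "wx": -81, "wy": 0, "wz": 0, "gripper": -0.2}, {"dx": 0.007, "dy": -0.358, "dz": 0.007, "wx": -81, "wy": 0, "wz": 0, "gripper": -0.2}, {"dx": 0.007, "dy": -0.358, "dz": 0.007, "wx": -81, "wy": 0, "wz": 0, "gripper": -0.2}, {"dx": 0.007, "dy": -0.358, "dz": 0.007, "wx": -81, "wy": 0, "wz": 0, "gripper": -0.2}, {"dx": 0.007, "dy": -0.358, "dz": 0.007, "wx": -81, "wy": 0, "wz": 0, "gripper": -0.2}, {"dx": 0.007, "dy": -0.358, "dz": 0.007, "wx": -81, "wy": 0, "wz": 0, "gripper": -0.2}]}}

```text
clock: 28.8
position: [459.2, -96.2, 179.3]
ee_rot: [-0.346, 0.619, 0.344, 0.615]
contact_force: [1.1, 0.6, -0.7]
gripper_width: 51.2
```

```bash
python3 -c "
from h import *
go(450,-85,170,165.5)
"
```

```text
clk 28.8 pos [459.2 -96.2 179.3] yaw 148.5 w 51.2 F [ 1.1  0.6 -0.7] j [ 0.14  0.17 -0.44  0.01 -0.97 -0.7 ]
  -> d [0.0093 0.0137 0.0048] w [-17.   -0.3  -0. ]
```

{"api": "arm_command", "payload": {"rows": [{"dx": 0.009, "dy": 0.014, "dz": 0.005, "wx": -8, "wy": 0, "wz": 0, "gripper": -0.2}, {"dx": 0.009, "dy": 0.014, "dz": 0.005, "wx": -17, "wy": 0, "wz": 0, "gripper": -0.2}, {"dx": 0.009, "dy": 0.014, "dz": 0.005, "wx": -17, "wy": 0, "wz": 0, "gripper": -0.2}, {"dx": 0.009, "dy": 0.014, "dz": 0.005, "wx": -17, "wy": 0, "wz": 0, "gripper": -0.2}, {"dx": 0.009, "dy": 0.014, "dz": 0.005, "wx": -17, "wy": 0, "wz": 0, "gripper": -0.2}, {"dx": 0.009, "dy": 0.014, "dz": 0.005, "wx": -17, "wy": 0, "wz": 0, "gripper": -0.2}, {"dx": 0.009, "dy": 0.014, "dz": 0.005, "wx": -17, "wy": 0, "wz": 0, "gripper": -0.2}, {"dx": 0.009, "dy": 0.014, "dz": 0.005, "wx": -17, "wy": 0, "wz": 0, "gripper": -0.2}]}}

```text
clock: 29.6
position: [450.0, -84.6, 170.4]
ee_rot: [-0.434, 0.561, 0.432, 0.557]
contact_force: [-0.2, 0.1, -0.4]
gripper_width: 51.5
```

```bash
python3 -c "
from h import *
i,K,T=cam('wrist');i,K,T=find('wrist',['cast_mid','wax_green_mid'])
save(i,'pics/w21.png')
fitm('cast_mid',K,T,[441,-97,76])
q=models.cut_out('wrist','cast_mid')[0]
P=back(np.argwhere(q['mask'])[:,::-1],5,K,T).astype(np.float32)
print(cv2.minAreaRect(P), cv2.boxPoints(cv2.minAreaRect(P)).round(0).tolist())
go(441,-97,60,165.5)
save(cv2.resize(i[100:300,150:400],None,fx=3,fy=3),'pics/w21z.png')
"
```

```text
cast_mid 0.77 ext [241 127 275 201] mean [442. -96.] c [441. -97.] s [69. 35.] a 79.2
wax_green_mid 0.90 ext [249 221 279 258] mean [454. -16.] c [454. -16.] s [23. 32.] a 17.9
cast_mid 0.77 (array([440.9, -96.8,  78.3]), np.float64(0.299))
((440.704833984375, -96.80801391601562), (69.37763214111328, 35.33411407470703), 79.17904663085938) [[417.0, -128.0], [452.0, -134.0], [465.0, -66.0], [430.0, -59.0]]
clk 29.9 pos [449.9 -84.7 170.3] yaw 165.5 w 51.2 F [ 0.1 -0.1 -0.7] j [ 0.17  0.16 -0.48  0.01 -0.94 -0.43]
  -> d [ 0.1104  0.0053 -0.0136] w [-0.  -0.3 -0.1]
```

View pics/w21.png

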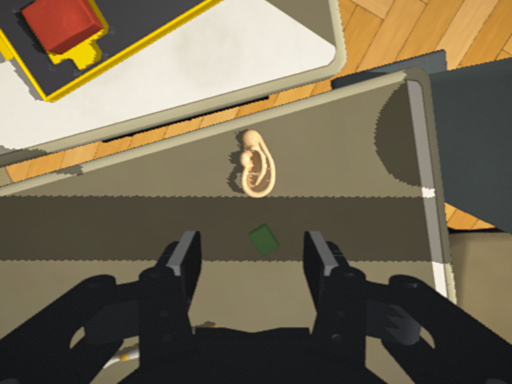

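View pics/w21z.png

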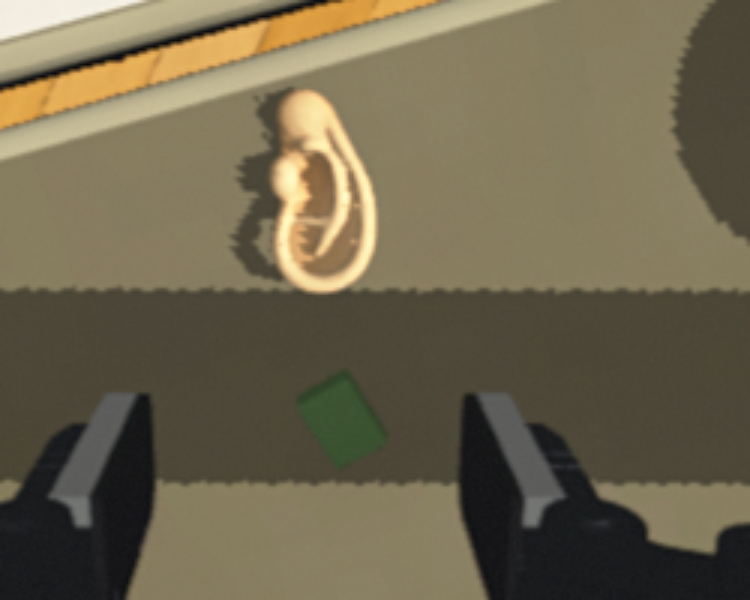

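{"api": "arm_command", "payload": {"rows": [{"dx": 0.02, "dy": 0.006, "dz": -0.013, "wx": -3, "wy": 0, "wz": 0, "gripper": -0.3}, {"dx": 0.06, "dy": 0.006, "dz": -0.013, "wx": -3, "wy": 0, "wz": 0, "gripper": -0.3}, {"dx": 0.1, "dy": 0.006, "dz": -0.013, "wx": -3, "wy": 0, "wz": 0, "gripper": -0.3}, {"dx": 0.125, "dy": 0.006, "dz": -0.013, "wx": -3, "wy": 0, "wz": 0, "gripper": -0.3}, {"dx": 0.125, "dy": 0.006, "dz": -0.013, "wx": -3, "wy": 0, "wz": 0, "gripper": -0.3}, {"dx": 0.125, "dy": 0.006, "dz": -0.013, "wx": -3, "wy": 0, "wz": 0, "gripper": -0.3}, {"dx": 0.125, "dy": 0.006, "dz": -0.013, "wx": -3, "wy": 0, "wz": 0, "gripper": -0.3}, {"dx": 0.125, "dy": 0.006, "dz": -0.013, "wx": -3, "wy": 0, "wz": 0, "gripper": -0.3}]}}

```text
clock: 30.7
position: [441.7, -96.2, 46.9]
ee_rot: [-0.449, 0.548, 0.446, 0.547]
contact_force: [-1.2, -0.2, -0.4]
gripper_width: 55.4
```

```bash
python3 -c "
from h import *
i,K,T=cam('wrist');i,K,T=find('wrist',['cast_mid'])
save(cv2.resize(i,None,fx=1.5,fy=1.5),'pics/w22.png')
go(440.8,-96.8,4,168.5)
"
```

```text
cast_mid 0.98 ext [225 159 276 273] mean [442. -95.] c [440. -96.] s [72. 35.] a 77.1
clk 30.9 pos [441.1 -96.3  46.4] yaw 168.5 w 55.2 F [-0.2  0.6 -0.4] j [ 0.15  0.34 -0.64  0.01 -0.59 -0.36]
  -> d [ 0.0424  0.0002 -0.0004] w [-0.  -0.3  0. ]
```

View pics/w22.png

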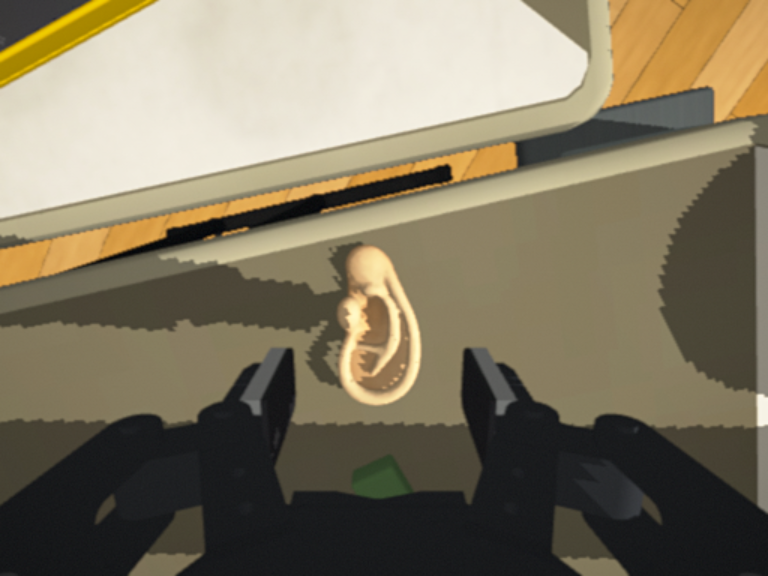

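{"api": "arm_command", "payload": {"rows": [{"dx": 0.025, "dy": 0, "dz": 0, "wx": 0, "wy": 0, "wz": 0, "gripper": -0.3}, {"dx": 0.045, "dy": 0, "dz": 0, "wx": 0, "wy": 0, "wz": 0, "gripper": -0.3}, {"dx": 0.045, "dy": 0, "dz": 0, "wx": 0, "wy": 0, "wz": 0, "gripper": -0.3}, {"dx": 0.045, "dy": 0, "dz": 0, "wx": 0, "wy": 0, "wz": 0, "gripper": -0.3}, {"dx": 0.045, "dy": 0, "dz": 0, "wx": 0, "wy": 0, "wz": 0, "gripper": 1}, {"dx": 0.045, "dy": 0, "dz": 0, "wx": 0, "wy": 0, "wz": 0, "gripper": 1}, {"dx": 0.045, "dy": 0, "dz": 0, "wx": 0, "wy": 0, "wz": 0, "gripper": 1}, {"dx": 0.045, "dy": 0, "dz": 0, "wx": 0, "wy": 0, "wz": 0, "gripper": 1}]}}

```text
clock: 31.65
position: [442.0, -96.4, 2.9]
ee_rot: [-0.449, 0.548, 0.446, 0.547]
contact_force: [-1.3, 0.6, 5.2]
gripper_width: 31.1
```

```bash
python3 -c "
from h import *
i,K,T=find('wrist',['cast_mid'])
save(cv2.resize(i,None,fx=1.5,fy=1.5),'pics/w23.png')
go(440.8,-96.8,100,168.5)
"
```

```text
cast_mid 0.86 ext [219 178 286 320] mean [442. -95.] c [441. -96.] s [73. 34.] a 75.9
clk 31.8 pos [442.  -96.4   2.9] yaw 168.5 w 31.1 F [-1.3  0.4  5.7] j [ 0.15  0.42 -0.68  0.01 -0.47 -0.36]
  -> d [-0.0971  0.0008 -0.001 ] w [ 0.  -0.2  0.2]
```

View pics/w23.png

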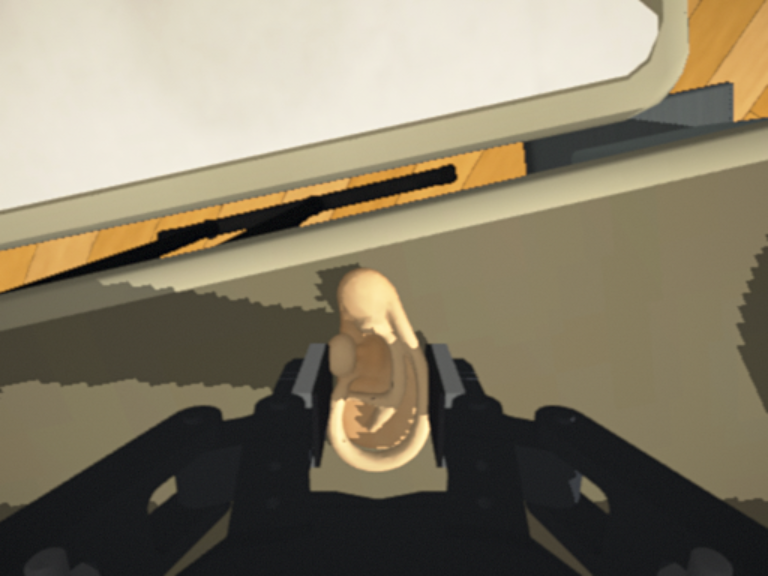

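```bash
python3 -c "
from h import *
p=tw(np.array([[50,27.]]),0,[490,327.3,-5.7])[0];print(p)
go(p[0],p[1],130,84.3)
"
```

```text
[542.43441174 349.2005129    0.        ]
clk 31.8 pos [442.  -96.4   2.9] yaw 168.5 w 31.1 F [-1.3  0.4  5.7] j [ 0.15  0.42 -0.68  0.01 -0.47 -0.36]
  -> d [-0.1289 -0.0102  0.4562] w [84.2 -0.1  0.3]
```

{"api": "arm_command", "payload": {"rows": [{"dx": -0.03, "dy": 0, "dz": 0, "wx": 0, "wy": 0, "wz": 0, "gripper": 1}, {"dx": -0.07, "dy": 0, "dz": 0, "wx": 0, "wy": 0, "wz": 0, "gripper": 1}, {"dx": -0.115, "dy": 0, "dz": 0.01, "wx": 0, "wy": 0, "wz": 0, "gripper": 1}, {"dx": -0.13, "dy": -0.002, "dz": 0.05, "wx": 8, "wy": 0, "wz": 0, "gripper": 1}, {"dx": -0.13, "dy": -0.003, "dz": 0.09, "wx": 16, "wy": 0, "wz": 0, "gripper": 1}, {"dx": -0.13, "dy": -0.004, "dz": 0.13, "wx": 24, "wy": 0, "wz": 0, "gripper": 1}, {"dx": -0.13, "dy": -0.005, "dz": 0.17, "wx": 32, "wy": 0, "wz": 0, "gripper": 1}, {"dx": -0.13, "dy": -0.006, "dz": 0.21, "wx": 40, "wy": 0, "wz": 0, "gripper": 1}]}}

```text
clock: 32.55
position: [489.4, 110.5, 133.2]
ee_rot: [-0.233, 0.667, 0.23, 0.669]
contact_force: [0.5, 0.3, 0.6]
gripper_width: 31.0
```

```bash
python3 -c "
from h import *
go(542.4,349.2,130,84.3)
"
```

```text
clk 32.5 pos [489.4 110.5 133.2] yaw 128.2 w 31.0 F [0.5 0.3 0.6] j [ 0.55  0.28 -0.43  0.01 -0.86 -1.46]
  -> d [0.0026 0.1549 0.1893] w [43.9  0.2  0.2]
```

{"api": "arm_command", "payload": {"rows": [{"dx": 0.003, "dy": 0.03, "dz": 0.036, "wx": 8, "wy": 0, "wz": 0, "gripper": 1}, {"dx": 0.003, "dy": 0.06, "dz": 0.07, "wx": 16, "wy": 0, "wz": 0, "gripper": 1}, {"dx": 0.003, "dy": 0.09, "dz": 0.105, "wx": 24, "wy": 0, "wz": 0, "gripper": 1}, {"dx": 0.003, "dy": 0.12, "dz": 0.145, "wx": 32, "wy": 0, "wz": 0, "gripper": 1}, {"dx": 0.003, "dy": 0.155, "dz": 0.189, "wx": 40, "wy": 0, "wz": 0, "gripper": 1}, {"dx": 0.003, "dy": 0.155, "dz": 0.189, "wx": 44, "wy": 0, "wz": 0, "gripper": 1}, {"dx": 0.003, "dy": 0.155, "dz": 0.189, "wx": 44, "wy": 0, "wz": 0, "gripper": 1}, {"dx": 0.003, "dy": 0.155, "dz": 0.189, "wx": 44, "wy": 0, "wz": 0, "gripper": 1}]}}

```text
clock: 33.35
position: [541.7, 348.6, 129.8]
ee_rot: [0.034, 0.705, -0.036, 0.707]
contact_force: [0.7, -0.2, -1.5]
gripper_width: 31.4
```

```bash
python3 -c "
from h import *
i,K,T=cam('wrist');i,K,T=cam('wrist')
save(i,'pics/w24.png')
go(542.4,349.2,35,84.3)
"
```

```text
clk 33.5 pos [541.9 347.9 130.1] yaw 84.2 w 31.2 F [-0.1 -1.3 -0.9] j [ 0.82  0.5  -0.08  0.01 -0.99 -2.5 ]
  -> d [0.0951 0.0016 0.    ] w [-0.1  0.2  0.2]
```

View pics/w24.png

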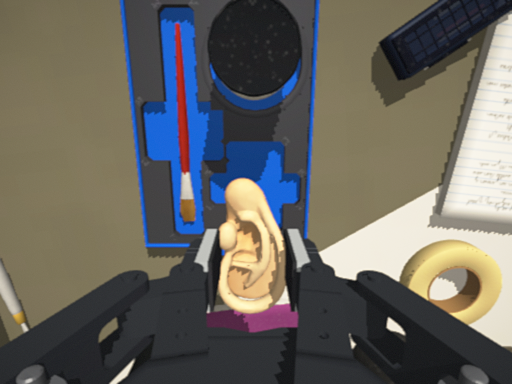

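{"api": "arm_command", "payload": {"rows": [{"dx": 0.03, "dy": 0.001, "dz": 0, "wx": 0, "wy": 0, "wz": 0, "gripper": 1}, {"dx": 0.06, "dy": 0.001, "dz": 0, "wx": 0, "wy": 0, "wz": 0, "gripper": 1}, {"dx": 0.085, "dy": 0.001, "dz": 0, "wx": 0, "wy": 0, "wz": 0, "gripper": 1}, {"dx": 0.1, "dy": 0.001, "dz": 0, "wx": 0, "wy": 0, "wz": 0, "gripper": 1}, {"dx": 0.1, "dy": 0.001, "dz": 0, "wx": 0, "wy": 0, "wz": 0, "gripper": 1}, {"dx": 0.1, "dy": 0.001, "dz": 0, "wx": 0, "wy": 0, "wz": 0, "gripper": 1}, {"dx": 0.1, "dy": 0.001, "dz": 0, "wx": 0, "wy": 0, "wz": 0, "gripper": 1}, {"dx": 0.1, "dy": 0.001, "dz": 0, "wx": 0, "wy": 0, "wz": 0, "gripper": 1}]}}

```text
clock: 34.25
position: [543.1, 349.2, 31.7]
ee_rot: [0.035, 0.704, -0.036, 0.708]
contact_force: [0.4, -0.7, -0.1]
gripper_width: 31.3
```

```bash
python3 -c "
from h import *
i,K,T=cam('wrist');i,K,T=cam('wrist')
go(542.4,349.2,8,84.3)
v=cv2.resize(i,None,fx=1.5,fy=1.5)
for P,z in [(P,13) for P in CUT['tray_blue']]+[(rc(210,150,0,0),16)]:
  q=np.round(proj(tw(P,z,[490,327.3,-5.7]),K,T)*1.5).astype(int);cv2.polylines(v,[q],True,(255,0,0),1)
save(v,'pics/w25.png')
"
```

```text
clk 34.4 pos [542.7 349.   31.2] yaw 84.2 w 30.8 F [-0.2  0.7 -0.4] j [ 0.82  0.61 -0.17  0.01 -0.79 -2.5 ]
  -> d [ 0.0232  0.0002 -0.0005] w [-0.1  0.3  0.1]
```

View pics/w25.png

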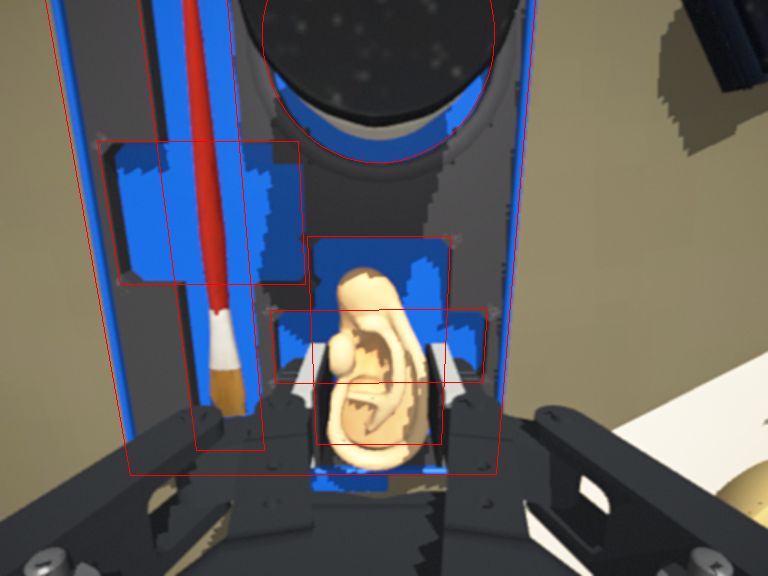

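{"api": "arm_command", "payload": {"rows": [{"dx": 0.012, "dy": 0, "dz": 0, "wx": 0, "wy": 0, "wz": 0, "gripper": 1}, {"dx": 0.023, "dy": 0, "dz": -0.001, "wx": 0, "wy": 0, "wz": 0, "gripper": 1}, {"dx": 0.023, "dy": 0, "dz": -0.001, "wx": 0, "wy": 0, "wz": 0, "gripper": 1}, {"dx": 0.023, "dy": 0, "dz": -0.001, "wx": 0, "wy": 0, "wz": 0, "gripper": 1}, {"dx": 0.023, "dy": 0, "dz": -0.001, "wx": 0, "wy": 0, "wz": 0, "gripper": 0}, {"dx": 0.023, "dy": 0, "dz": -0.001, "wx": 0, "wy": 0, "wz": 0, "gripper": 0}, {"dx": 0.023, "dy": 0, "dz": -0.001, "wx": 0, "wy": 0, "wz": 0, "gripper": 0}, {"dx": 0.0, "dy": 0, "dz": -0.001, "wx": 0, "wy": 0, "wz": 0, "gripper": 0}]}}

```text
clock: 35.15
position: [539.8, 347.3, 28.2]
ee_rot: [0.034, 0.706, -0.038, 0.706]
contact_force: [-0.4, -0.2, 0.1]
gripper_width: 42.7
```

{"api": "arm_command", "payload": {"rows": [{"dx": -0.03, "dy": 0, "dz": 0, "wx": 0, "wy": 0, "wz": 0, "gripper": 0}, {"dx": -0.07, "dy": 0, "dz": 0, "wx": 0, "wy": 0, "wz": 0, "gripper": 0}, {"dx": -0.12, "dy": 0, "dz": 0, "wx": 0, "wy": 0, "wz": 0, "gripper": 0}, {"dx": -0.16, "dy": 0, "dz": 0, "wx": 0, "wy": 0, "wz": 0, "gripper": 0}, {"dx": -0.16, "dy": 0, "dz": 0, "wx": 0, "wy": 0, "wz": 0, "gripper": 0}, {"dx": -0.16, "dy": 0, "dz": 0, "wx": 0, "wy": 0, "wz": 0, "gripper": 0}, {"dx": -0.16, "dy": 0, "dz": 0, "wx": 0, "wy": 0, "wz": 0, "gripper": 0}, {"dx": -0.16, "dy": 0, "dz": 0, "wx": 0, "wy": 0, "wz": 0, "gripper": 0}]}}

```text
clock: 35.95
position: [539.2, 347.8, 186.3]
ee_rot: [0.033, 0.707, -0.039, 0.705]
contact_force: [-0.2, 0.1, 0.0]
gripper_width: 42.6
```

```bash
python3 -c "
from h import *
i,K,T=cam('wrist');i,K,T=cam('wrist')
go(470,300,250,84.3)
fitm('cast_mid',K,T,[542,349,-5],z0=5)
v=cv2.resize(i,None,fx=1.5,fy=1.5)
save(v,'pics/w26.png')
i,K,T=cam('top')
save(np.hstack([cv2.resize(i[165:260,125:195],None,fx=5,fy=5),cv2.resize(i[155:250,325:410],None,fx=5,fy=5)]),'pics/t2.png')
"
```

```text
clk 36.0 pos [539.5 348.  186.7] yaw 84.2 w 42.7 F [ 0.5  0.4 -1.3] j [ 0.83  0.45 -0.01  0.   -1.12 -2.5 ]
  -> d [-0.0627 -0.0554 -0.0643] w [-0.1 -0.1  0.5]
cast_mid 0.79 (array([539.4, 348.4,  -8.4]), np.float64(0.289))
```

View pics/w26.png

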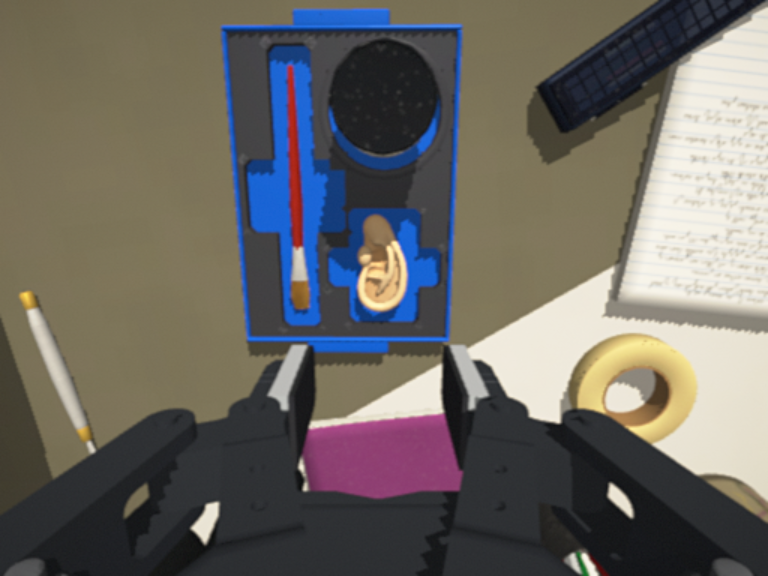

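View pics/t2.png

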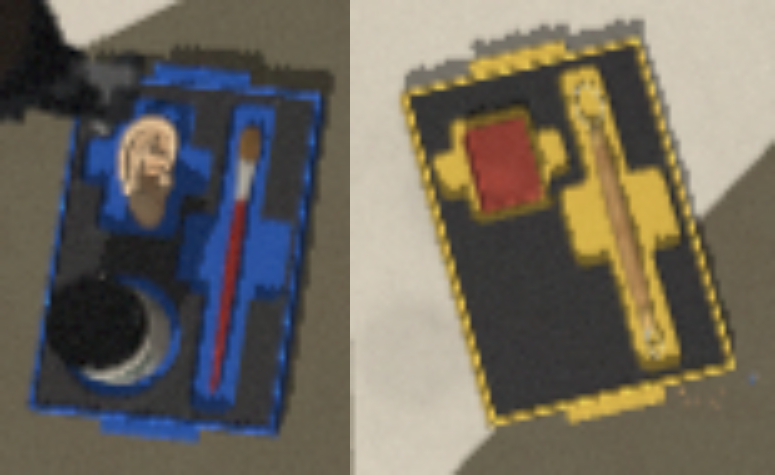

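```bash
python3 -c "
from h import *
go(520,-200,260,90)"
```

```text
clk 36.1 pos [539.7 348.2 187.2] yaw 84.2 w 42.6 F [ 0.6  0.1 -0.2] j [ 0.83  0.45 -0.01  0.   -1.12 -2.5 ]
  -> d [-0.0684 -0.548   0.0361] w [-5.8 -0.1  0.5]
```

{"api": "arm_command", "payload": {"rows": [{"dx": -0.05, "dy": -0.02, "dz": 0, "wx": 0, "wy": 0, "wz": 0, "gripper": 0}, {"dx": -0.07, "dy": -0.548, "dz": 0.036, "wx": -6, "wy": 0, "wz": 0, "gripper": 0}, {"dx": -0.07, "dy": -0.548, "dz": 0.036, "wx": -6, "wy": 0, "wz": 0, "gripper": 0}, {"dx": -0.07, "dy": -0.548, "dz": 0.036, "wx": -6, "wy": 0, "wz": 0, "gripper": 0}, {"dx": -0.07, "dy": -0.548, "dz": 0.036, "wx": -6, "wy": 0, "wz": 0, "gripper": 0}, {"dx": -0.07, "dy": -0.548, "dz": 0.036, "wx": -6, "wy": 0, "wz": 0, "gripper": 0}, {"dx": -0.07, "dy": -0.548, "dz": 0.036, "wx": -6, "wy": 0, "wz": 0, "gripper": 0}, {"dx": -0.07, "dy": -0.548, "dz": 0.036, "wx": -6, "wy": 0, "wz": 0, "gripper": 0}]}}

```text
clock: 36.95
position: [525.6, -21.4, 252.6]
ee_rot: [-0.004, 0.708, -0.002, 0.707]
contact_force: [0.3, 0.6, -0.3]
gripper_width: 42.7
```

```bash
python3 -c "
from h import *
go(520,-240,240,95)"
```

```text
clk 37.0 pos [525.6 -21.4 252.6] yaw 90.2 w 42.7 F [ 0.3  0.6 -0.3] j [ 0.27  0.2  -0.2   0.01 -1.17 -1.84]
  -> d [ 0.0144 -0.2185 -0.0063] w [-4.8 -0.1  0.5]
```

{"api": "arm_command", "payload": {"rows": [{"dx": 0.014, "dy": -0.22, "dz": -0.006, "wx": -5, "wy": 0, "wz": 0, "gripper": 0}, {"dx": 0.014, "dy": -0.22, "dz": -0.006, "wx": -5, "wy": 0, "wz": 0, "gripper": 0}, {"dx": 0.014, "dy": -0.22, "dz": -0.006, "wx": -5, "wy": 0, "wz": 0, "gripper": 0}, {"dx": 0.014, "dy": -0.22, "dz": -0.006, "wx": -5, "wy": 0, "wz": 0, "gripper": 0}, {"dx": 0.014, "dy": -0.22, "dz": -0.006, "wx": -5, "wy": 0, "wz": 0, "gripper": 0}, {"dx": 0.014, "dy": -0.22, "dz": -0.006, "wx": -5, "wy": 0, "wz": 0, "gripper": 0}, {"dx": 0.014, "dy": -0.22, "dz": -0.006, "wx": -5, "wy": 0, "wz": 0, "gripper": 0}, {"dx": 0.014, "dy": -0.22, "dz": -0.006, "wx": -5, "wy": 0, "wz": 0, "gripper": 0}]}}

```text
clock: 37.75
position: [520.3, -240.7, 240.3]
ee_rot: [-0.035, 0.707, 0.03, 0.706]
contact_force: [0.4, -0.5, 0.1]
gripper_width: 42.7
```

```bash
python3 -c "
from h import *
i,K,T=cam('wrist');i,K,T=cam('wrist')
v=cv2.resize(i,None,fx=1.5,fy=1.5)
save(v,'pics/w27.png')
i,K,T=cam('scene');save(i,'pics/s2.png')
find('top',['wax_green_mid','spoon_mid']);find('scene',['wax_green_mid','spoon_mid'])
"
```

```text
spoon_mid 0.54 ext [235 151 243 198] mean [592.  88.] c [616.  90.] s [148.  12.] a 5.1
spoon_mid 0.72 ext [182 194 234 222] mean [604.  88.] c [617.  88.] s [166.  18.] a 5.6
spoon_mid 0.67 ext [122 252 230 360] mean [488. 328.] c [493. 327.] s [155. 229.] a 83.7
```

View pics/w27.png

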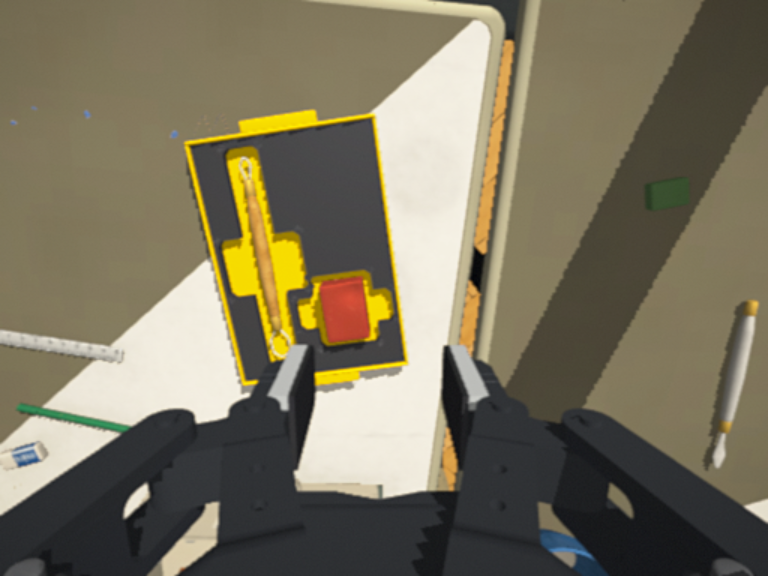

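View pics/s2.png

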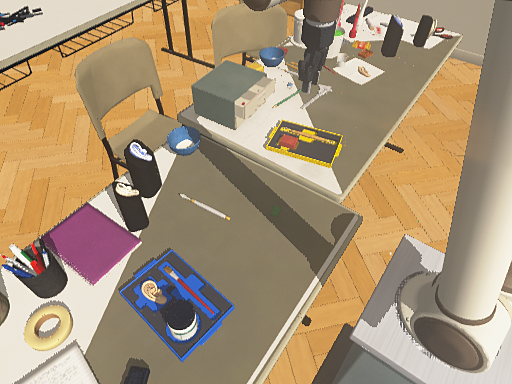

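All five items are in their cut-outs, and the spoon and green wax still lie where they were. The arm is clear of everything, so I am handing the job in.

```bash
python3 -c "
from bench import arm
print(arm.job_done())"
```

```text
the job is handed in; nothing more can be done
None
```

Both kits are made up and the job is handed in, at about 38 s on the clock. The red wax and loop tool are in the yellow tray. The jar (standing), the brush and the ear cast (same side up) are in the blue tray.

**What the last pictures showed:**
- Wrist, top and scene views show all five things inside their cut-outs, with the gripper clear at z = 240 mm.
- Fits to the wrist pictures matched the cut-out floor (5 mm) better than the foam top for the wax and the jar.
- I judged the loop tool, brush and cast to be right down only by eye and by the height at which I released them. The box fit for the cast is poor because an ear is not a box.
- The spoon measured within a few mm of where it was at the start.
- The green wax is visible in its place in the last wrist picture, but the network did not find it in the last top and scene pictures.

Forces read at the end of each move were at most about 8 N, and nothing needed to be redone.

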